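Stamp the studio seal on a plaque with the hand press

ROBOT

A 6-joint arm with a two-finger parallel gripper is mounted at the origin on the work surface. World frame = base frame: x ahead of the robot, y to its left, z up, the work surface at z = 0. Lengths are in m, angles in degrees, forces in N, time in s.
With the tool pointing down it reaches from about 0.35 to 0.875 m from the base axis. Payload 4.2 kg.
Tool frame: the origin (TCP) lies on the front face of the gripper's body, between the roots of the fingers; the fingertips stand 70 mm ahead of it and the grasp point (between the pads) lies 51 mm ahead of it; x points along the fingers, y is the direction in which the jaws open and shut, and the axes are right-handed (so a half turn about x gives the same grasp; the last joint's range is limited). The gripper opens to 87 mm and grips with 3 to 60 N. Pads are 19 mm wide; open, the fingers measure 117 mm over their backs; the gripper's body (75 mm by 190 mm) begins 51 mm behind the grasp point.
Start: joints at [79.79, 22.042, 0.453, 0, -68.411, -14.817], TCP at [0.264, 0.566, 0.292] pointing down, gripper open.
Joint ranges: [-179.83, 179.83], [-69.29, 118.12], [-61.27, 80.66], [-181.25, 117.63], [-171.15, -9.14], [-177.46, 177.46]. Speed limits (degrees/s): [159.86, 159.86, 180, 180, 180, 180].

INTERFACE

Orientations are given as a 3x3 rotation matrix whose columns are the frame's x, y, z axes.
In Python, from station import r, viewer, spotter gives the robot as it stands.
- The arm moves only by the tool move_arm, never from a script. Its argument "series" is a list that holds one entry, the list of rows, each a list of 7 numbers: the turn, a rotation vector about the world's x, y, z scaled (see below), then the shift along the world's x, y, z scaled (see below), then the opening, from 0 (shut) to 1 (fully open). A call has 1 to 20 rows; each row shifts and turns the pose as measured when the row begins; what a row does not reach is not made up. The controller multiplies each number of a shift by 60 mm and each number of a turn by 8 degrees. A row lasts 1/8 s, in which the tool goes at most 62.5 mm and 10.7 degrees, less where a joint would pass 70% of its speed; a pose out of reach is approached as far as the arm can. A call with a number of a shift or a turn outside -1 to 1 is refused whole. A call with a gripper value outside its range is refused whole. The fingers move at their own pace and stop on an object; the grip force is fixed at half the most. Time passes only in rows, so rows that do not move let the fingers close. It gives the time, the measured TCP pose, the force and the opening at its end, in the units of the state.
- r.sense(): the state, without advancing time (a new reading comes with each control period).
- viewer.capture(name): name is "side" or "top"; returns (picture, depth): 420x560x3 uint8, red, green, blue; 420x560 float32, m along the optical axis (not along the pixel's ray), 0 where there is no reading.
- viewer.camera_params(name): a dict with "mtx" (3x3 intrinsics, pixels), "pose" (4x4, takes a point from camera to world coordinates). Camera axes: x right, y down, z forward; pixel columns grow to the right and rows downward; lengths in m; the calibration is good to about 2 mm. A picture is of the moment at which its call begins. camera_params takes no time and is no camera call.
- r.finish_job(): hands the job in, once; it reports no verdict.
Trained networks look in the newest picture that a camera, given by its name, has taken for a name from the list of things; names that differ only in an ending like _2 or _b are one class to them, and where a whole thing is asked for, a point or a joint stands for the part that bears it (a point fixed in the world has none). Each returns a list of dicts, best first, with "conf" (0 to 1); they miss things now and then, are a little off and sometimes report something else, mostly with a low value. They report only what shows in the picture. A call takes as long as a camera call. They do not tell look-alikes from the thing itself.
- spotter.find_in(camera, name): "centre" ([column, row] in pixels, amid what is visible of it).
- spotter.trace(camera, name): "mask" (420x560 bool, what is visible of it) and "centre" ([column, row] in pixels, amid what is visible of it).
The state is a dict: "time_s": time; "joints": joint angles; "joint_velocities": joint speeds; "effort": joint torques, N m; "tcp_pos": TCP position; "ee_rot": TCP orientation; "wrist_force": force on the tool from outside, world axes, zero at the start; "moment": the same for the moment, N m; "gripper_width": opening from 0.0 (shut) to 1.0 (fully open).
Only numpy, scipy, OpenCV 4.12 (cv2) and the standard library are available. Lean on these libraries where they do the work, as an engineer would, in place of code of your own. Each camera call takes 0.05 s, during which the arm holds its last target.

TASK

Put the studio's seal on the loose wooden plaque: lay it face up across the bed of the hand press, long edge against the back fence and middle under the die, let go of it, pull the lever down to its stop and let it spring back. Then take the plaque out and lay it flat, face up, in the wooden tray. Do not drop the plaque or stamp it out of place, and leave the brush pot, dish, bottle and tin where they stand.

Things in the scene. Friction and masses are not known exactly. Their poses are not given: they have to be found in the camera images.
- plaque: the loose work: light wooden plaque, 190 (x) x 56 (y) x 10 mm thick, about 75 g, with a gold border and a red roundel near each end on its face; the plain middle takes the seal. It starts lying on the table face up. Origin: centre of its underside; z out of the face; the two ends are alike. A tall brush pot stands about 10 to 18 mm beyond one end and a low dish beyond the other, which one varies.
- press: green C-frame hand press, bolted down, up to 0.17 rad off square. Origin: centre of the underside right below the die; -x is its open front (to the robot). Foot x -90 to +125 mm, 110 mm wide, 16 mm high. Head 36 mm wide overhangs from x -17 to +81 mm, z 101 to 145 mm; column 40 mm wide behind, x +61 to +103 mm. The raised lever reaches over the front's middle to x = -118 mm, z = 290 mm.
- bed (a point): point on the steel bed plate's top (30 mm above the table) right below the die's middle, axes as the press: the plaque's origin belongs here, its long axis along the press's y. Bed: x -55 to +45, y -50 to +50 mm. Open at left, right and front, so a loaded plaque's ends stick out 45 mm at each side and can be held there, about 77 mm from the middle
- fence (a point): middle of the lower front edge of the dark fence bar at the back of the bed (along the press's y, 100 mm long, 8 mm high above the bed), at x = +28 mm: a plaque with its long edge against it has its centre at x = 0
- die: square brass seal, 34 x 34 mm, on the ram's rubber-cushioned foot. Origin: centre of its lower face, 80 mm above the table (50 mm above the bed) at rest, 40 mm above a loaded plaque; comes down with the lever and presses a loaded plaque at the last 3 mm with about 15 N
- lever (a joint): press lever, rad: 0 = home, sloping 0.61 rad up to the front; grows as it is pulled down and forward; hard stop at 0.70 rad (then 0.09 rad below level). A spring returns it; it takes 1 to 2 N at the grip to start and 10 N at the stop with a plaque loaded. Push the grip down from above with closed fingers, or hold it.
- lever_grip (a point): on the lever's centreline 165 mm from the hinge, in the middle of the black rubber grip (24 mm diameter, 95 mm long, from 108 to 203 mm out along the straight arm)
- lever_hinge (a point): hinge axis of the lever (parallel to the press's y), 55 mm behind the die's axis and 160 mm above the table; fixed
- tray: low dark wooden tray with a blue lining, fixed, outside 240 (x) x 140 (y) mm, 18 mm high, walls and floor 5 mm thick (inside 230 x 130). Origin: centre of its underside. Stands on the other side of the press from the plaque, left or right
- brush_pot: bystander: terracotta pot, 80 mm diameter, 110 mm high, with brushes up to about 230 mm. Origin: centre of its underside
- dish: bystander: white porcelain dish, 80 mm diameter, 24 mm high. Origin: centre of its underside
- lacquer: bystander: amber lacquer bottle, 72 mm diameter, 150 mm high, standing close beside the press, at its left or right, where the gripper's body would hit it when holding that end of a loaded plaque. Origin: centre of its underside
- paste_tin: bystander: flat blue tin of seal paste, 69 mm diameter, 30 mm high, on the press's other side. Origin: centre of its underside
There are look-alikes about, which are no part of the job. There is more than one size of the plaque; the job needs the middle-sized.

How it is judged (in metres and radians):
On the way, in this order (a step that is already met when the one before it is completed fails the run):
1. the plaque lies on the bed against the fence, centred, let go (x of plaque in the frame of bed between -0.005 and 0.005 m and y of plaque in the frame of bed between -0.01 and 0.01 m and z of plaque in the frame of bed between -0.004 and 0.004 m and angle between the x axis of plaque and the y axis of press, either way round below 0.06 rad and angle between plaque's own z axis and vertical below 0.06 rad and contact force between the fingers and plaque below 0.05 N), for 0.2 s.
2. the lever is at its stop and the die presses on the plaque (x of plaque in the frame of bed between -0.005 and 0.005 m and y of plaque in the frame of bed between -0.01 and 0.01 m and z of plaque in the frame of bed between -0.004 and 0.004 m and angle between the x axis of plaque and the y axis of press, either way round below 0.06 rad and angle between plaque's own z axis and vertical below 0.06 rad and value of joint lever above 0.665 rad and contact force between die and plaque above 5 N), for 0.1 s.
3. the lever has sprung back home (value of joint lever below 0.05 rad), for 0.1 s.
At the end, for the whole second after the job is handed in: The plaque lies flat (within 0.05 rad), face up and at rest on the tray's floor, inside its walls, and the lever is home (under 0.05 rad) (x of plaque in the frame of tray between -0.025 and 0.025 m and y of plaque in the frame of tray between -0.042 and 0.042 m and z of plaque in the frame of tray below 0.01 m and angle between plaque's own z axis and vertical below 0.05 rad and linear speed of plaque below 0.02 m/s and value of joint lever below 0.05 rad); the robot touches nothing.
It fails at once if the brush pot, dish, bottle or tin is shifted more than 30 mm or tipped (distance of any of brush_pot, dish, lacquer, paste_tin from where it was at the start of the episode above 0.03 m or angle between any of brush_pot, dish, lacquer, paste_tin's own z axis and vertical above 0.3 rad).
It fails at once if the plaque is dropped: touching nothing at all while more than 45 mm above the table (height (world z) of plaque above 0.045 m and contact force between plaque and anything else below 0.001 N).
It fails at once if the die is brought down on the plaque while it is out of place (value of joint lever above 0.4 rad and contact force between die and plaque above 3 N and not (x of plaque in the frame of bed between -0.005 and 0.005 m and y of plaque in the frame of bed between -0.01 and 0.01 m and z of plaque in the frame of bed between -0.004 and 0.004 m and angle between the x axis of plaque and the y axis of press, either way round below 0.06 rad and angle between plaque's own z axis and vertical below 0.06 rad)).
It also fails if it takes over 72 s, if anything falls off the work surface, if the arm or the gripper's body presses on something with over 40 N, if the wrist force passes 120 N, or if a joint passes its speed limit or range.

## Working session

There is one attempt and no reset: what is moved stays moved. The work goes in short steps, Python scripts to look and compute and a tool call to move; the robot and the scene stay as the last step left them, time stands still between calls to the robot, and variables do not carry over. Pictures are saved under pics/ and viewed, and the job is handed in when it is done.

Besides the shell and the picture viewer there is one more tool, called after "Emit:" by a JSON object that holds its "fn" and its "kwargs", one argument or row to a line. move_arm: Moves the arm, as the interface text tells. Its arguments: {"type":"object","properties":{"series":{"type":"array","items":{"type":"array","items":{"type":"array","items":{"type":"number","minimum":-1,"maximum":1}}}}},"required":["series"]}

```bash
mkdir -p pics; ls; cat > h.py <<'E'
import numpy as np, cv2
from station import r, viewer, spotter
def cap(n,fn):
    p,d=viewer.capture(n); cv2.imwrite('pics/'+fn,p[:,:,::-1]); np.save('/tmp/%s_d.npy'%n,d); return p,d
def world(n,d,mask=None):
    c=viewer.camera_params(n);K=c['mtx'];T=np.array(c['pose'])
    v,u=np.nonzero((d>0) if mask is None else (mask&(d>0)))
    z=d[v,u];P=np.stack([(u-K[0][2])/K[0][0]*z,(v-K[1][2])/K[1][1]*z,z],1)
    return P@T[:3,:3].T+T[:3,3],u,v
def proj(n,X):
    c=viewer.camera_params(n);K=np.array(c['mtx']);T=np.linalg.inv(np.array(c['pose']))
    p=T[:3,:3]@np.array(X)+T[:3,3];p=K@p;return p[:2]/p[2]
E
python3 - <<'E'
from h import *
cap('top','t0.png');cap('side','s0.png')
for n in('top','side'):
    c=viewer.camera_params(n);print(n,np.round(c['mtx'],1).tolist(),np.round(c['pose'],3).tolist())
s=r.sense();print(s['time_s'],np.round(s['ee_rot'],3).tolist(),s['gripper_width'])
E
```

```text
pics
top [[444.3, 0.0, 285.2], [0.0, 444.3, 208.4], [0.0, 0.0, 1.0]] [[0.022, -0.995, 0.092, 0.391], [-1.0, -0.022, -0.003, -0.077], [0.005, -0.092, -0.996, 1.619], [0.0, 0.0, 0.0, 1.0]]
side [[522.2, 0.0, 276.5], [0.0, 522.2, 205.9], [0.0, 0.0, 1.0]] [[0.701, -0.429, 0.57, -0.474], [-0.713, -0.394, 0.58, -1.096], [-0.024, -0.813, -0.582, 1.172], [0.0, 0.0, 0.0, 1.0]]
0.1 [[-0.001, -0.423, -0.906], [-0.002, -0.906, 0.423], [-1.0, 0.002, -0.0]] 1.0038316344658234
```

View pics/t0.png

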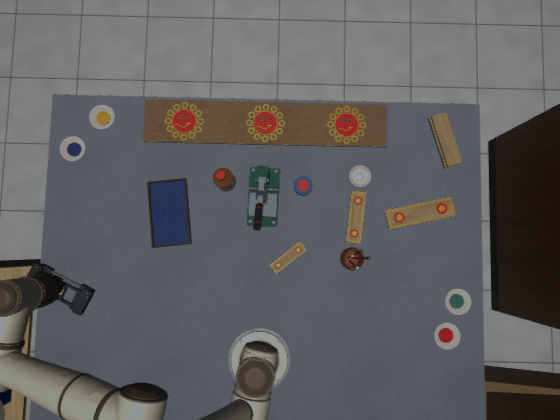

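View pics/s0.png

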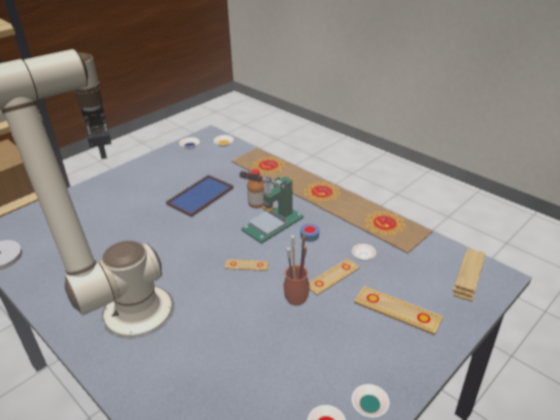

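The plaque is the middle-sized one at top-view pixel (356,217), with the dish beyond its far end at (360,176) and the pot beyond its near end at (353,258). The press is at (263,197), the tray at (170,212), the bottle at (224,179) to the left of the press and the tin at (303,185) to the right. Next I'll measure them.

```bash
python3 - <<'E'
from h import *
p,d=cap('top','t1.png')
for n in['plaque','press','tray','brush_pot','dish','lacquer','paste_tin','lever','lever_grip','bed','fence']:
    try: res=spotter.trace('top',n)
    except Exception as e: print(n,e);continue
    for k,q in enumerate(res[:4]):
        m=q['mask'];P,u,v=world('top',d,m)
        if len(P)<4: print(n,'few');continue
        np.save('/tmp/m_%s_%d.npy'%(n,k),m)
        zt=np.percentile(P[:,2],[5,50,95])
        cs=P[P[:,2]>0][:,:2]
        (c,sz,a)=cv2.minAreaRect(cs.astype(np.float32))
        print(n,round(q['conf'],2),np.round(q['centre']),'med',np.round(np.median(P,0),4),'z',np.round(zt,3),'rect',np.round(c,4),np.round(sz,4),round(a,1),len(P))
E
```

```text
plaque 0.93 [419. 213.] med [ 0.5352 -0.5719  0.016 ] z [0.009 0.016 0.022] rect [ 0.5364 -0.574 ] [0.0752 0.2571] 12.5 1394
plaque 0.93 [288. 259.] med [ 0.3647 -0.0949  0.01  ] z [0.003 0.01  0.016] rect [ 0.3652 -0.0952] [0.0408 0.1427] 38.0 435
plaque 0.56 [357. 216.] med [ 0.5143 -0.3386  0.0124] z [0.007 0.012 0.019] rect [ 0.5149 -0.3385] [0.0564 0.1868] 83.7 764
press 0.67 [260. 201.] med [ 0.57   -0.006   0.0328] z [0.014 0.033 0.266] rect [5.686e-01 3.000e-04] [0.1112 0.2407] 88.1 1811
tray 0.68 [171. 213.] med [0.515  0.3398 0.0084] z [0.002 0.008 0.02 ] rect [0.5181 0.3387] [0.2466 0.1438] 8.0 2617
brush_pot 0.58 [354. 258.] med [ 0.3667 -0.3173  0.0789] z [0.006 0.079 0.22 ] rect [ 0.364  -0.3186] [0.081  0.0762] 46.4 449
dish 0.69 [363. 176.] med [ 0.6678 -0.352   0.0142] z [0.006 0.014 0.025] rect [ 0.6657 -0.3507] [0.063  0.0667] 0.8 283
lacquer 0.7 [223. 179.] med [0.626  0.1293 0.1068] z [0.032 0.107 0.154] rect [0.6334 0.1366] [0.0699 0.0705] 4.7 418
paste_tin 0.56 [306. 186.] med [ 0.6205 -0.1442  0.0327] z [0.012 0.033 0.038] rect [ 0.6227 -0.1454] [0.0698 0.0615] 1.2 293
lever 0.67 [261. 209.] med [5.145e-01 5.000e-04 2.471e-01] z [0.173 0.247 0.283] rect [0.5397 0.0012] [0.0237 0.1774] 88.5 302
lever_grip 0.86 [263. 208.] med [0.5144 0.0006 0.2452] z [0.17  0.245 0.283] rect [0.5387 0.0105] [0.0429 0.1802] 88.0 335
bed 0.97 [262. 199.] med [ 0.5703 -0.0057  0.0323] z [0.012 0.032 0.266] rect [0.5714 0.0017] [0.1158 0.2463] 89.2 1883
fence 0.83 [264. 197.] med [ 0.5698 -0.0062  0.0329] z [0.014 0.033 0.266] rect [ 5.711e-01 -3.000e-04] [0.1101 0.2457] 88.1 1805
```

```bash
python3 - <<'E'
from h import *
p,d=cap('top','t2.png')
c=p[140:280,200:400];cv2.imwrite('pics/z1.png',cv2.resize(c,(800,560),interpolation=cv2.INTER_CUBIC)[:,:,::-1])
ps,ds=cap('side','s2.png')
c=ps[150:270,210:370];cv2.imwrite('pics/z2.png',cv2.resize(c,(800,600),interpolation=cv2.INTER_CUBIC)[:,:,::-1])
for n,dd in(('top',d),('side',ds)):
    P,u,v=world(n,dd)
    reg=(P[:,0]>.42)&(P[:,0]<.75)&(abs(P[:,1])<.09)
    for lo,hi in((.011,.021),(.025,.034),(.009,.021)):
        s=reg&(P[:,2]>lo)&(P[:,2]<hi);q=P[s][:,:2].astype(np.float32)
        r_=cv2.minAreaRect(q);print(n,lo,hi,s.sum(),np.round(r_[0],4),np.round(r_[1],4),round(r_[2],1),np.round(np.percentile(q,[2,98],axis=0),3).tolist())
for k in range(3):
    m=np.load('/tmp/m_plaque_%d.npy'%k);P,u,v=world('top',d,m)
    if abs(P[:,1].mean()+.34)<.05:
        q=P[:,:2]-P[:,:2].mean(0);w=np.linalg.svd(q,full_matrices=False)[2][0];print('plaque pca',P[:,:2].mean(0),np.degrees(np.arctan2(w[1],w[0])))
E
```

```text
top 0.011 0.021 518 [ 0.5942 -0.0038] [0.3056 0.1718] 0.9 [[0.475, -0.06], [0.688, 0.056]]
top 0.025 0.034 353 [ 0.5797 -0.0019] [0.103  0.2006] 85.5 [[0.494, -0.049], [0.667, 0.049]]
top 0.009 0.021 596 [ 5.857e-01 -5.000e-04] [0.3249 0.1765] 0.3 [[0.443, -0.081], [0.724, 0.069]]
side 0.011 0.021 394 [ 5.676e-01 -1.000e-04] [0.12   0.2495] 89.1 [[0.472, -0.059], [0.683, 0.051]]
side 0.025 0.034 381 [ 0.5731 -0.0025] [0.1117 0.2025] 86.0 [[0.503, -0.053], [0.654, 0.048]]
side 0.009 0.021 425 [0.5852 0.0055] [0.1659 0.3245] 89.9 [[0.47, -0.06], [0.685, 0.053]]
plaque pca [ 0.51441597 -0.33831801] 173.2199170715196
```

View pics/z1.png

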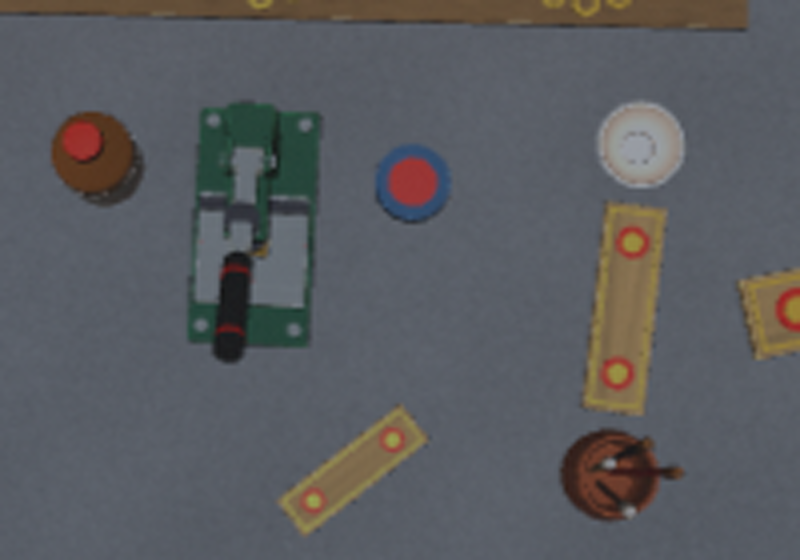

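View pics/z2.png

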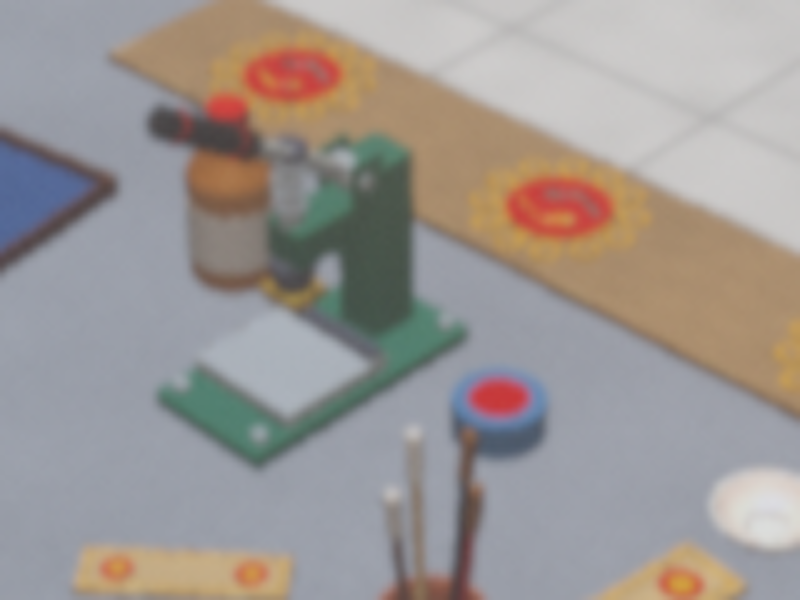

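```bash
cat >> h.py <<'E'
from scipy.optimize import least_squares
def ray(n,uv,z):
    c=viewer.camera_params(n);K=np.array(c['mtx']);T=np.array(c['pose'])
    d=T[:3,:3]@np.linalg.solve(K,[uv[0],uv[1],1]);t=(z-T[2,3])/d[2];return T[:3,3]+t*d
def fitrect(n,pts,model):
    W=np.array([ray(n,p,m[2])[:2] for p,m in zip(pts,model)])
    f=lambda q:(np.array([[q[0]+np.cos(q[2])*m[0]-np.sin(q[2])*m[1],q[1]+np.sin(q[2])*m[0]+np.cos(q[2])*m[1]] for m in model])-W).ravel()
    s=least_squares(f,[W[:,0].mean(),W[:,1].mean(),0]);return np.round(s.x,4),np.round(s.fun.reshape(-1,2)*1e3,1)
E
python3 - <<'E'
from h import *
Z=lambda u,v:(200+(u+.5)/4-.5,140+(v+.5)/4-.5)
S=lambda u,v:(210+(u+.5)/5-.5,150+(v+.5)/5-.5)
print('foot',fitrect('top',[Z(201,107),Z(321,112),Z(188,343),Z(311,347)],[(.125,.055,.016),(.125,-.055,.016),(-.09,.055,.016),(-.09,-.055,.016)]))
print('bedfr',fitrect('top',[Z(195,303),Z(305,306)],[(-.055,.05,.03),(-.055,-.05,.03)]))
print('plaque',fitrect('top',[Z(608,202),Z(667,208),Z(644,415),Z(583,407)],[(.095,.028,.01),(.095,-.028,.01),(-.095,-.028,.01),(-.095,.028,.01)]))
print('foot side',fitrect('side',[S(157,398),S(258,460),S(466,333)],[(-.09,.055,.016),(-.09,-.055,.016),(.125,-.055,.016)]))
print('bed side',fitrect('side',[S(195,363),S(290,418)],[(-.055,.05,.03),(-.055,-.05,.03)]))
# die: gold at
for n in ('tray','lacquer','paste_tin','dish','brush_pot'):
    pass
P,u,v=world('top',np.load('/tmp/top_d.npy'))
for n,c,z0 in(('lacquer',(.633,.137),.06),('tin',(.622,-.145),.025),('pot',(.364,-.319),.09),('dish',(.666,-.351),.015)):
    s=(np.hypot(P[:,0]-c[0],P[:,1]-c[1])<.06)&(P[:,2]>z0)
    (cc,rr)=cv2.minEnclosingCircle(P[s][:,:2].astype(np.float32));print(n,np.round(cc,3),round(rr,3),P[s][:,2].max())
E
```

```text
foot (array([ 0.5648, -0.001 , -0.0204]), array([[-0.2,  0.3],
       [-0.3,  0. ],
       [ 0.8, -0.7],
       [-0.3,  0.4]]))
bedfr (array([ 0.5652,  0.0006, -0.0049]), array([[ 0. ,  0.7],
       [-0. , -0.7]]))
plaque (array([ 0.5167, -0.3393, -0.1071]), array([[ 1.2,  0.9],
       [-0.5, -0.8],
       [-0.4, -0.3],
       [-0.4,  0.2]]))
foot side (array([ 0.5581, -0.0049, -0.0211]), array([[-0.5,  3.5],
       [-3.6, -3.1],
       [ 4.1, -0.4]]))
bed side (array([ 0.5606, -0.002 ,  0.02  ]), array([[-0. ,  2.2],
       [ 0. , -2.2]]))
lacquer [0.635 0.138] 0.037 0.15792407585917712
tin [ 0.624 -0.143] 0.035 0.042910536769037666
pot [ 0.366 -0.317] 0.035 0.2382992753641957
dish [ 0.655 -0.351] 0.048 0.03795157958267659
```

Measured values:
- **Press:** (0.564, -0.001), yaw about -1.2°.
- **Plaque:** centre (0.5165, -0.339), yaw -6.1°.

I'll grip its far (dish) end 77 mm out, which becomes the right-hand end on the bed, away from the bottle. First I move over the press at a safe height.

Emit:
{"fn": "move_arm", "kwargs": {
  "series": [
    [[0,0,0.8,0.3,-0.84,0.4,1],[0,0,0.8,0.3,-0.84,0.4,1],[0,0,0.76,0.3,-0.84,0.4,1],[0,0,0,0.3,-0.84,0.4,1],[0,0,0,0.3,-0.84,0.4,1],[0,0,0,0.3,-0.84,0,1],[0,0,0,0.3,-0.84,0,1],[0,0,0,0.3,-0.84,0,1],[0,0,0,0.3,-0.84,0,1],[0,0,0,0.3,-0.84,0,1],[0,0,0,0.3,-0.84,0,1],[0,0,0,0.3,-0.84,0,1],[0,0,0,0.3,-0.84,0,1],[0,0,0,0.3,-0.84,0,1],[0,0,0,0.3,-0.84,0,1],[0,0,0,0.3,-0.84,0,1],[0,0,0,0.3,-0.84,0,1],[0,0,0,0.3,-0.84,0,1]]
  ]
}}

```text
time_s: 3.05
tcp_pos: [0.5919, -0.3694, 0.4188]
ee_rot: [[0.015, -0.088, -0.996], [0.002, -0.996, 0.088], [-1.0, -0.003, -0.015]]
wrist_force: [0.0, 0.3, -0.4]
gripper_width: 1.004
```

Emit:
{"fn": "move_arm", "kwargs": {
  "series": [
    [[0,0.1,-0.14,0.02,0.37,-0.6,1],[0,0,0,0,0,-0.9,1],[0,0,0,0,0,-0.9,1],[0,0,0,0,0,-0.9,1],[0,0,0,0,0,-0.9,1],[0,0,0,0,0,0,1]]
  ]
}}

```text
time_s: 3.8
tcp_pos: [0.593, -0.352, 0.1575]
ee_rot: [[0.002, -0.115, -0.993], [0.001, -0.993, 0.115], [-1.0, -0.001, -0.002]]
wrist_force: [-0.3, 0.3, -0.5]
gripper_width: 1.0
```

```bash
python3 - <<'E'
from h import *
p,d=cap('top','t3.png');c=p[140:280,280:440];cv2.imwrite('pics/z3.png',cv2.resize(c,(640,560),interpolation=cv2.INTER_CUBIC)[:,:,::-1])
ps,ds=cap('side','s3.png');c=ps[170:340,250:450];cv2.imwrite('pics/z4.png',cv2.resize(c,(700,595),interpolation=cv2.INTER_CUBIC)[:,:,::-1])
s=r.sense();print(s['tcp_pos'],np.round(s['ee_rot'],4).tolist(),np.round(s['joints'],1))
E
```

```text
[ 0.59643528 -0.35353108  0.1641687 ] [[0.0133, -0.1138, -0.9934], [-0.0051, -0.9935, 0.1137], [-0.9999, 0.0036, -0.0138]] [-1.730e+01  3.400e+01  1.300e+00  1.000e-01 -5.650e+01  1.007e+02]
```

View pics/z4.png

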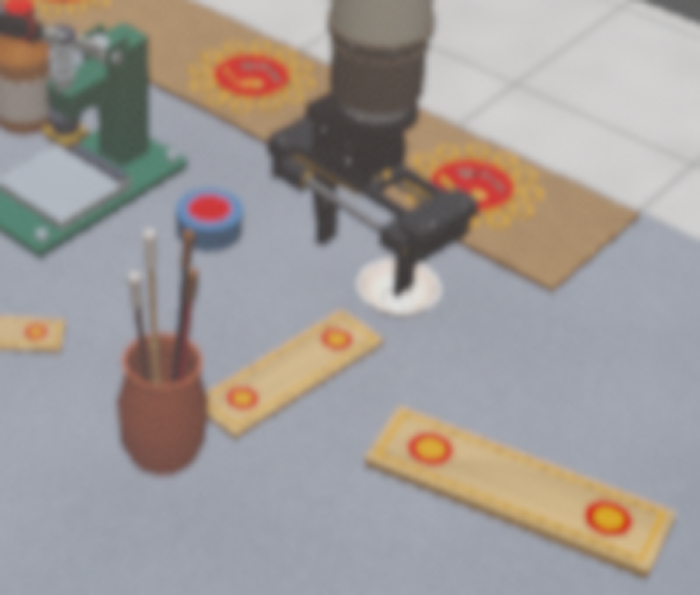

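Emit:
{"fn": "move_arm", "kwargs": {
  "series": [
    [[0,0,0,0,0,0,1],[0,0,0,0,0,0,1]]
  ]
}}

```text
time_s: 4.15
tcp_pos: [0.599, -0.3546, 0.1706]
ee_rot: [[0.023, -0.113, -0.993], [-0.009, -0.994, 0.113], [-1.0, 0.007, -0.024]]
wrist_force: [0.6, -0.1, 0.6]
gripper_width: 1.002
```

```bash
python3 - <<'E'
from h import *
for i in range(4):
    s=r.sense();print(s['time_s'],np.round(s['tcp_pos'],4),np.round(s['ee_rot'],4)[:,0],np.round(s['joint_velocities'],1)); viewer.capture('top')
E
```

```text
4.15 [ 0.599  -0.3546  0.1706] [ 0.0231 -0.0094 -0.9997] [ 0.  -1.2  1.4  0.3 -0.3  0. ]
4.2 [ 0.5992 -0.3547  0.1709] [ 0.0238 -0.0098 -0.9997] [ 0.   0.2 -0.6 -0.1  0.3 -0.1]
4.25 [ 0.5989 -0.3546  0.1703] [ 0.0228 -0.0093 -0.9997] [-0.   0.7 -0.9 -0.4  0.  -0. ]
4.3 [ 0.5985 -0.3544  0.1695] [ 0.0215 -0.0087 -0.9997] [ 0.   0.8 -0.8 -0.2  0.   0. ]
```

Emit:
{"fn": "move_arm", "kwargs": {
  "series": [
    [[0.06,0.15,0.04,-0.08,0.12,-0.5,1],[0,0,0,0,0,-0.4,1],[0,0,0,0,0,-0.2,1],[0,0,0,0,0,0,1],[0,0,0,0,0,0,1]]
  ]
}}

```text
time_s: 4.97
tcp_pos: [0.5943, -0.3474, 0.1039]
ee_rot: [[0.003, -0.107, -0.994], [-0.001, -0.994, 0.107], [-1.0, 0.001, -0.003]]
wrist_force: [1.0, -0.1, -0.2]
gripper_width: 1.002
```

Emit:
{"fn": "move_arm", "kwargs": {
  "series": [
    [[0,0.02,0,-0.02,0,-0.3,1],[0,0,0,0,0,-0.15,1],[0,0,0,0,0,0,1],[0,0,0,0,0,0,1]]
  ]
}}

```text
time_s: 5.48
tcp_pos: [0.5935, -0.3477, 0.0763]
ee_rot: [[0.002, -0.107, -0.994], [-0.002, -0.994, 0.107], [-1.0, 0.002, -0.002]]
wrist_force: [1.0, -0.4, 0.0]
gripper_width: 1.002
```

```bash
python3 - <<'E'
from h import *
p,d=cap('top','t4.png');c=p[140:280,280:440];cv2.imwrite('pics/z5.png',cv2.resize(c,(640,560),interpolation=cv2.INTER_CUBIC)[:,:,::-1])
ps,ds=cap('side','s4.png');c=ps[200:320,280:440];cv2.imwrite('pics/z6.png',cv2.resize(c,(800,600),interpolation=cv2.INTER_CUBIC)[:,:,::-1])
s=r.sense();print(np.round(s['tcp_pos'],4),np.round(s['ee_rot'],4)[:,0],np.round(s['wrist_force'],1))
E
```

```text
[ 0.5935 -0.3477  0.0765] [ 0.0024 -0.0023 -1.    ] [-0.2 -0.4 -0.3]
```

View pics/z6.png

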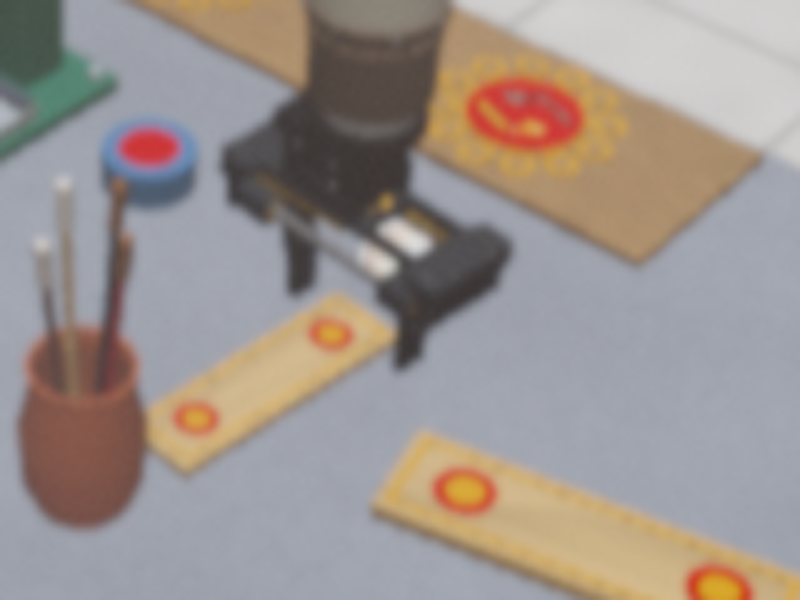

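The fingers straddle the far end of the plaque: tips at about (300,290) and (402,362), with the far roundel at (330,333). I'll lower 4 mm and close.

Emit:
{"fn": "move_arm", "kwargs": {
  "series": [
    [[0,0,0,0,0,-0.07,1],[0,0,0,0,0,0,0.8],[0,0,0,0,0,0,0],[0,0,0,0,0,0,0],[0,0,0,0,0,0,0],[0,0,0,0,0,0,0]]
  ]
}}

```text
time_s: 6.32
tcp_pos: [0.5939, -0.3478, 0.0728]
ee_rot: [[0.004, -0.107, -0.994], [-0.003, -0.994, 0.107], [-1.0, 0.002, -0.004]]
wrist_force: [-0.2, -0.6, 0.3]
gripper_width: 0.64
```

Opening is 55.7 mm, which matches the plaque's width, so it is gripped. I'll lift, turn -85° and move right of the press.

Emit:
{"fn": "move_arm", "kwargs": {
  "series": [
    [[0,0,0,0,0,0.1,0],[0,0,0,0,0,0.3,0],[0,0,0,0,0,0.5,0],[0,0,0,0,0,0.5,0],[0,0,-0.4,0,0,0.1,0],[0,0,-0.8,-0.06,0,0,0],[0,0,-0.8,-0.06,0,0,0],[0,0,-0.8,-0.06,0,0,0],[0,0,-0.8,-0.06,0,0,0],[0,0,-0.8,-0.06,0,0,0],[0,0,-0.8,-0.06,0.0,0,0],[0,0,-0.8,-0.06,0.0,0,0],[0,0,-0.8,-0.06,0.0,0,0],[0,0,-0.8,-0.06,0.0,0,0],[0,0,-0.8,-0.06,0.0,0,0],[0,0,-0.8,-0.06,0.0,0,0],[0,0,-0.8,0,0.0,0,0],[0,0,-0.5,0,0,0,0],[0,0,0,0,0,0,0],[0,0,0,0,0,0,0]]
  ]
}}

```text
time_s: 8.82
tcp_pos: [0.5561, -0.3496, 0.1962]
ee_rot: [[0.01, -0.999, 0.049], [-0.03, 0.049, 0.998], [-0.999, -0.011, -0.03]]
wrist_force: [0.5, -0.2, -0.5]
gripper_width: 0.641
```

```bash
python3 - <<'E'
from h import *
p,d=cap('top','t5.png');c=p[140:280,240:400];cv2.imwrite('pics/z7.png',cv2.resize(c,(640,560),interpolation=cv2.INTER_CUBIC)[:,:,::-1])
ps,ds=cap('side','s5.png');c=ps[150:300,250:450];cv2.imwrite('pics/z8.png',cv2.resize(c,(800,600),interpolation=cv2.INTER_CUBIC)[:,:,::-1])
s=r.sense();print(np.round(s['tcp_pos'],4),np.round(s['ee_rot'],4).tolist(),np.round(s['wrist_force'],1),s['gripper_width'])
E
```

```text
[ 0.5561 -0.3496  0.1959] [[0.0097, -0.9987, 0.0493], [-0.0304, 0.0489, 0.9983], [-0.9995, -0.0112, -0.0299]] [-0.4  0.4 -1. ] 0.6411747554787856
```

View pics/z8.png

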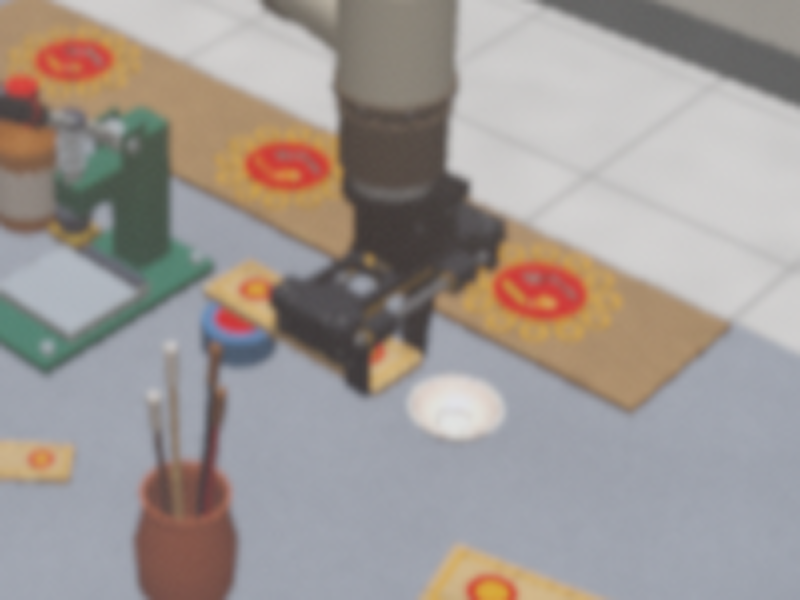

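View pics/z7.png

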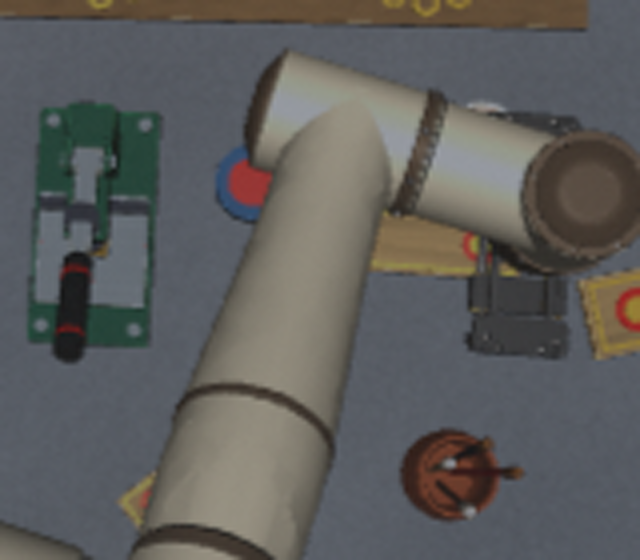

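```bash
python3 - <<'E'
from h import *
d=np.load('/tmp/top_d.npy')
P,u,v=world('top',d)
for (zu,zv) in((280,120),(330,130),(330,230),(280,330),(230,450),(470,170),(590,190)):
    uu,vv=240+zu/4,140+zv/4
    i=np.argmin((u-uu)**2+(v-vv)**2);print(zu,zv,np.round(P[i],3))
print(np.round(r.sense()['joints'],1))
E
```

```text
280 120 [ 0.601 -0.143  0.467]
330 130 [ 0.593 -0.173  0.483]
330 230 [ 0.523 -0.17   0.529]
280 330 [ 0.457 -0.138  0.583]
230 450 [ 0.386 -0.108  0.632]
470 170 [ 0.571 -0.266  0.472]
590 190 [ 0.556 -0.339  0.494]
[-17.5  28.9  -3.6   1.8 -56.4  13.7]
```

View pics/s5.png

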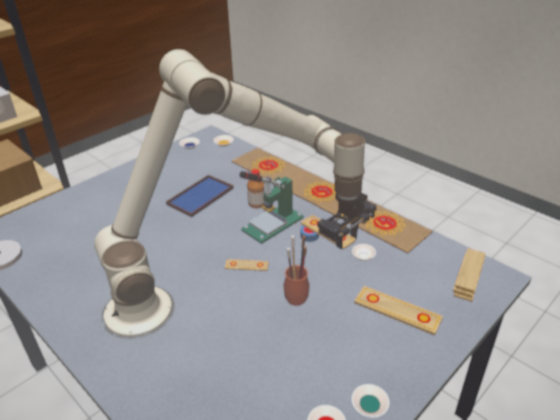

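Emit:
{"fn": "move_arm", "kwargs": {
  "series": [
    [[0.11,0.04,0.1,-0.03,0.1,-0.4,0],[0.11,0.03,0.1,-0.03,0.2,-0.4,0],[0,0,0,0,0.2,-0.2,0],[0,0,0,0,0.1,0,0],[0,0,0,0,0,0,0],[0,0,0,0,0,0,0]]
  ]
}}

```text
time_s: 9.68
tcp_pos: [0.5514, -0.3111, 0.1309]
ee_rot: [[-0.003, -1.0, 0.018], [0.003, 0.018, 1.0], [-1.0, 0.003, 0.003]]
wrist_force: [-0.0, -0.1, 0.5]
gripper_width: 0.64
```

```bash
python3 - <<'E'
from h import *
p,d=cap('top','t6.png')
s=r.sense();t=s['tcp_pos'];print(np.round(s['tcp_pos'],4),np.round(s['ee_rot'],4).tolist(),np.round(s['wrist_force'],1),s['gripper_width'])
P,u,v=world('top',d)
c=p[v,u].astype(int)
m=(abs(P[:,0]-t[0])<.04)&(P[:,1]>t[1])&(P[:,1]<t[1]+.19)&(P[:,2]<.1)&(P[:,2]>.04)&(c[:,0]-c[:,2]>30)
q=P[m];print(len(q),np.round(np.percentile(q,[2,50,98],axis=0),3).tolist())
A=np.c_[q-q.mean(0)];print(np.linalg.lstsq(np.c_[q[:,:2],np.ones(len(q))],q[:,2],rcond=None)[0])
cv2.imwrite('pics/z9.png',cv2.resize(p[140:280,240:400],(640,560),interpolation=cv2.INTER_CUBIC)[:,:,::-1])
E
```

```text
[ 0.5514 -0.3112  0.131 ] [[-0.0024, -0.9998, 0.0185], [0.0033, 0.0185, 0.9998], [-1.0, 0.0025, 0.0032]] [-0.5  0.5  0. ] 0.6353875849702553
297 [[0.529, -0.297, 0.063], [0.548, -0.245, 0.07], [0.574, -0.209, 0.078]]
[-0.01233425 -0.00885163  0.07509953]
```

View pics/z9.png

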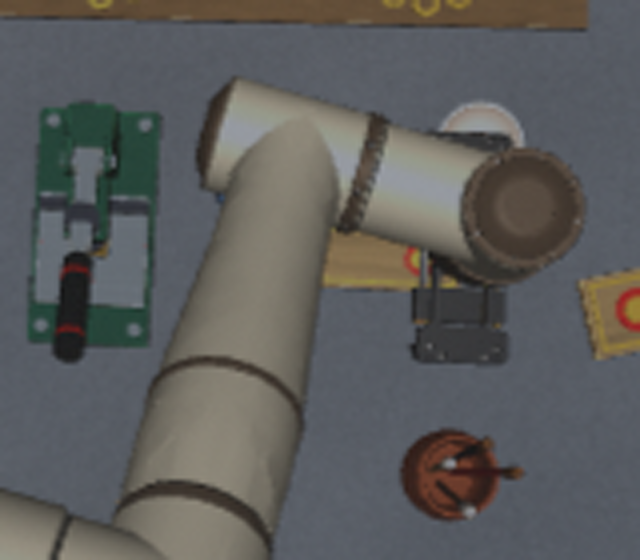

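The plaque is held level: its top is at z ≈ 0.070 and the slope is under 0.013. I'll feed it in from the right.

Emit:
{"fn": "move_arm", "kwargs": {
  "series": [
    [[0,0,0,0,0.2,-0.1,0],[0,0,0,0,0.4,0,0],[0,0,0,0,0.4,0,0],[0,0,0,0,0.4,0,0],[0,0,0,0,0.4,0,0],[0,0,0,0,0.4,0,0],[0,0,0,0,0.4,0,0],[0,0,0,0,0.2,0,0],[0,0,0,0,0.1,0,0],[0,0,0,0,0,0,0],[0,0,0,0,0,0,0]]
  ]
}}

```text
time_s: 11.1
tcp_pos: [0.5507, -0.1298, 0.1254]
ee_rot: [[0.002, -1.0, 0.021], [0.003, 0.021, 1.0], [-1.0, -0.002, 0.003]]
wrist_force: [0.6, -0.4, -0.8]
gripper_width: 0.636
```

Emit:
{"fn": "move_arm", "kwargs": {
  "series": [
    [[0,0,0,0,0.2,0,0],[0,0,0,0.02,0.3,0,0],[0,0,0,0,0.25,0,0],[0,0,0,0,0.15,0,0],[0,0,0,0,0,0,0],[0,0,0,0,0,0,0]]
  ]
}}

```text
time_s: 11.85
tcp_pos: [0.5519, -0.0722, 0.1253]
ee_rot: [[0.002, -1.0, 0.021], [0.003, 0.021, 1.0], [-1.0, -0.002, 0.003]]
wrist_force: [0.6, -0.1, -0.8]
gripper_width: 0.635
```

```bash
cat > look.py <<'E'
from h import *
import sys
k=sys.argv[1]
p,d=cap('top','t%s.png'%k);cv2.imwrite('pics/zt%s.png'%k,cv2.resize(p[140:260,200:360],(800,600),interpolation=cv2.INTER_CUBIC)[:,:,::-1])
p,d=cap('side','s%s.png'%k);cv2.imwrite('pics/zs%s.png'%k,cv2.resize(p[150:270,210:370],(800,600),interpolation=cv2.INTER_CUBIC)[:,:,::-1])
s=r.sense();print(s['time_s'],np.round(s['tcp_pos'],4),np.round(s['ee_rot'],4).tolist(),np.round(s['wrist_force'],1),s['gripper_width'])
E
python3 look.py 7
```

```text
11.95 [ 0.5519 -0.0725  0.1253] [[0.0019, -0.9998, 0.0216], [0.0032, 0.0216, 0.9998], [-1.0, -0.0018, 0.0032]] [-0.4  0.5 -0.3] 0.6376719898714074
```

View pics/zs7.png

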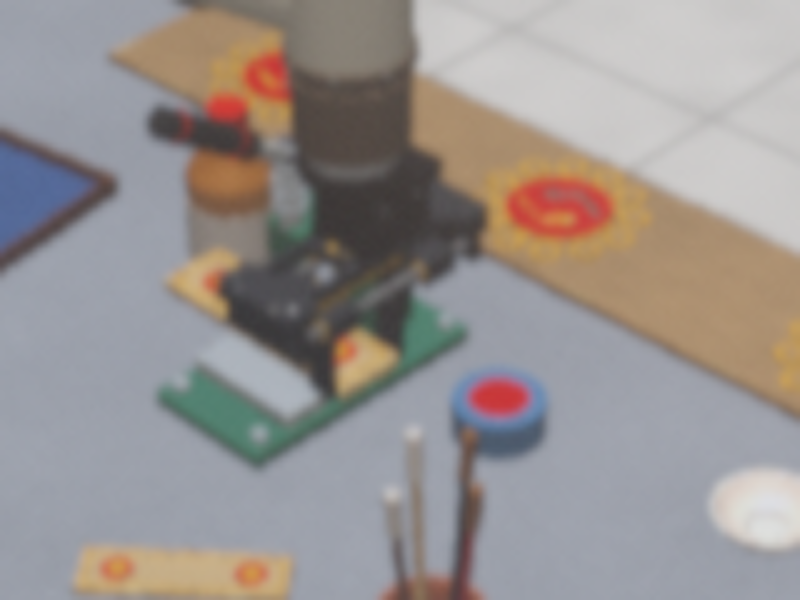

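View pics/zt7.png

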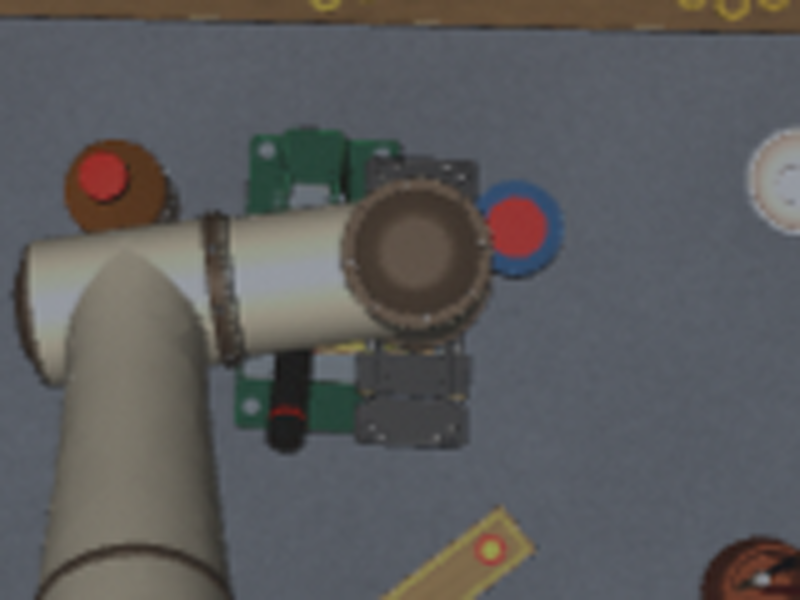

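Emit:
{"fn": "move_arm", "kwargs": {
  "series": [
    [[0,0,0.03,0,-0.11,-0.1,0],[0,0,0,0,0,-0.15,0],[0,0,0,0,0,-0.09,0],[0,0,0,0,0,0,0],[0,0,0,0,0,0,0]]
  ]
}}

```text
time_s: 12.58
tcp_pos: [0.5515, -0.0808, 0.1027]
ee_rot: [[0.001, -1.0, 0.019], [0.003, 0.019, 1.0], [-1.0, -0.0, 0.003]]
wrist_force: [-0.4, 0.4, 0.3]
gripper_width: 0.638
```

Emit:
{"fn": "move_arm", "kwargs": {
  "series": [
    [[0,0,0,0.06,0.03,0,0],[0,0,0,0.06,0,0,0],[0,0,0,0.04,0,0,0],[0,0,0,0,0,0,0]]
  ]
}}

```text
time_s: 13.08
tcp_pos: [0.5609, -0.0787, 0.1029]
ee_rot: [[-0.002, -1.0, 0.019], [0.003, 0.019, 1.0], [-1.0, 0.002, 0.003]]
wrist_force: [-0.1, -1.3, -0.5]
gripper_width: 0.641
```

Emit:
{"fn": "move_arm", "kwargs": {
  "series": [
    [[0,0,0,0.06,0,-0.01,0],[0,0,0,0.03,0,0,0]]
  ]
}}

```text
time_s: 13.32
tcp_pos: [0.5618, -0.0789, 0.1021]
ee_rot: [[-0.014, -1.0, 0.018], [0.002, 0.018, 1.0], [-1.0, 0.014, 0.002]]
wrist_force: [-6.2, 2.3, 5.5]
gripper_width: 0.635
```

```bash
python3 look.py 8
```

```text
13.425 [ 0.5619 -0.0789  0.1021] [[-0.0138, -0.9997, 0.0182], [0.0022, 0.0182, 0.9998], [-0.9999, 0.0139, 0.002]] [-6.1  0.7  5.4] 0.6320339571870186
```

View pics/zs8.png

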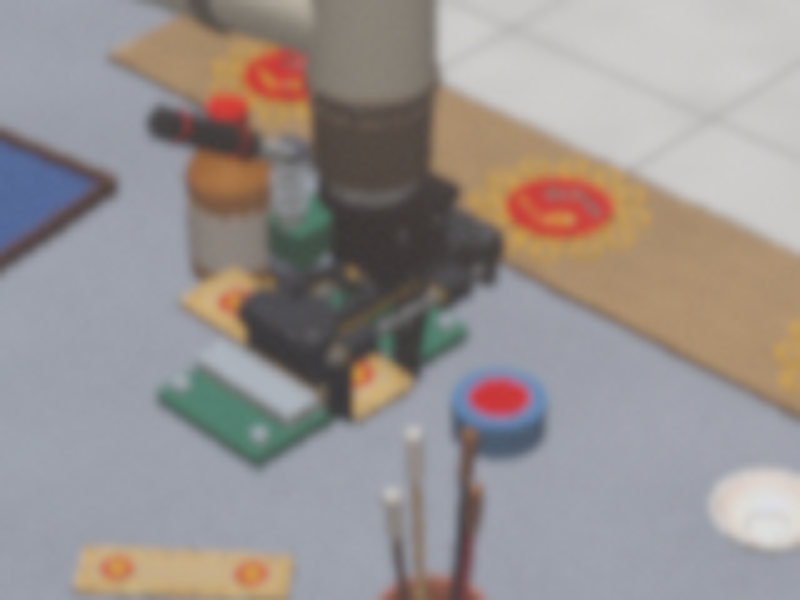

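The push met the fence (-6 N in x) at x = 0.562, just where it was predicted, and the plaque is resting on the bed. Releasing it.

Emit:
{"fn": "move_arm", "kwargs": {
  "series": [
    [[0,0,0,0,0,0,0],[0,0,0,0,0,0,0.7],[0,0,0,0,0,0,0.85],[0,0,0,0,0,0,0.9],[0,0,0,0,0,0,0.9],[0,0,0,0,0,0,0.9]]
  ]
}}

```text
time_s: 14.18
tcp_pos: [0.5643, -0.0788, 0.1029]
ee_rot: [[-0.008, -1.0, 0.018], [0.003, 0.018, 1.0], [-1.0, 0.008, 0.002]]
wrist_force: [0.5, 0.3, 0.2]
gripper_width: 0.898
```

```bash
python3 look.py 9
```

```text
14.275 [ 0.5643 -0.0788  0.1029] [[-0.0077, -0.9998, 0.0181], [0.0026, 0.0181, 0.9998], [-1.0, 0.0078, 0.0024]] [-0.6 -0.5 -1.2] 0.899888093364409
```

View pics/zs9.png

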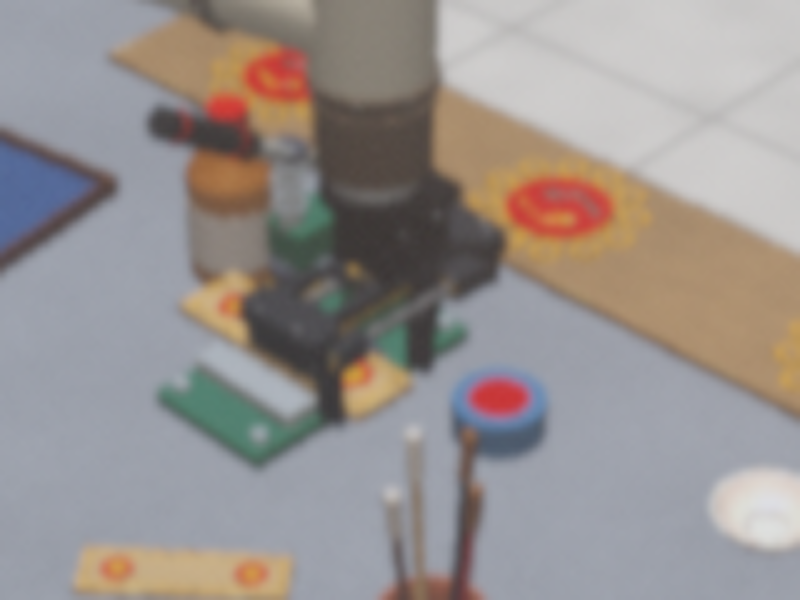

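Emit:
{"fn": "move_arm", "kwargs": {
  "series": [
    [[0,0,0,0,0,0.2,0.9],[0,0,0,0,0,0.5,0.9],[0,0,0,0,-0.2,0.8,0.9],[0,0,0,0,-0.5,0.8,0.9],[0,0,0,0,-0.6,0.8,0.5],[0,0,0,0,-0.6,0.7,0],[0,0,0,-0.2,-0.6,0.4,0],[0,0,0,-0.2,-0.6,0.2,0],[0,0,0,0,0,0,0],[0,0,0,0,0,0,0]]
  ]
}}

```text
time_s: 15.52
tcp_pos: [0.536, -0.2699, 0.3847]
ee_rot: [[0.001, -1.0, 0.016], [-0.002, 0.016, 1.0], [-1.0, -0.001, -0.002]]
wrist_force: [0.0, -0.3, -0.3]
gripper_width: 0.301
```

```bash
python3 look.py 10
```

```text
15.625 [ 0.5363 -0.2695  0.3845] [[0.0006, -0.9999, 0.0146], [-0.0027, 0.0146, 0.9999], [-1.0, -0.0006, -0.0026]] [-0.4 -0.2 -0.7] 0.20936031674657501
```

View pics/zt10.png

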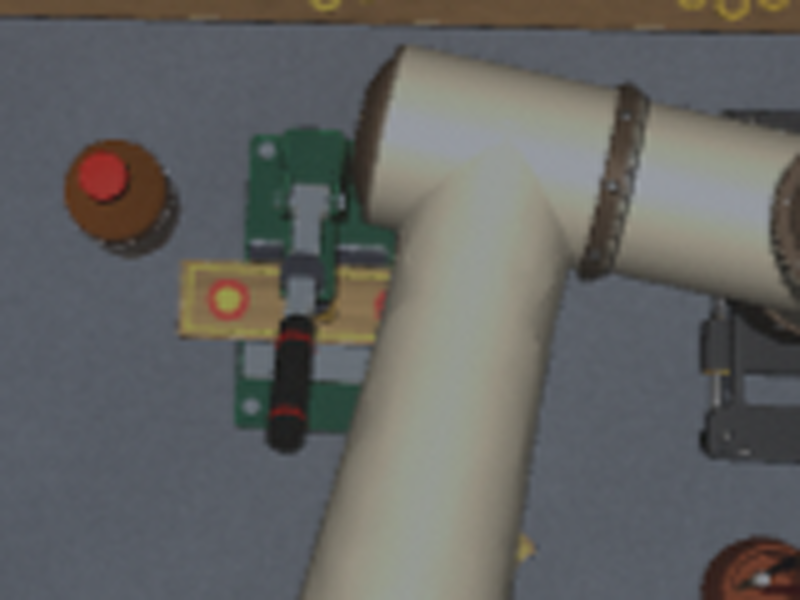

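View pics/zs10.png

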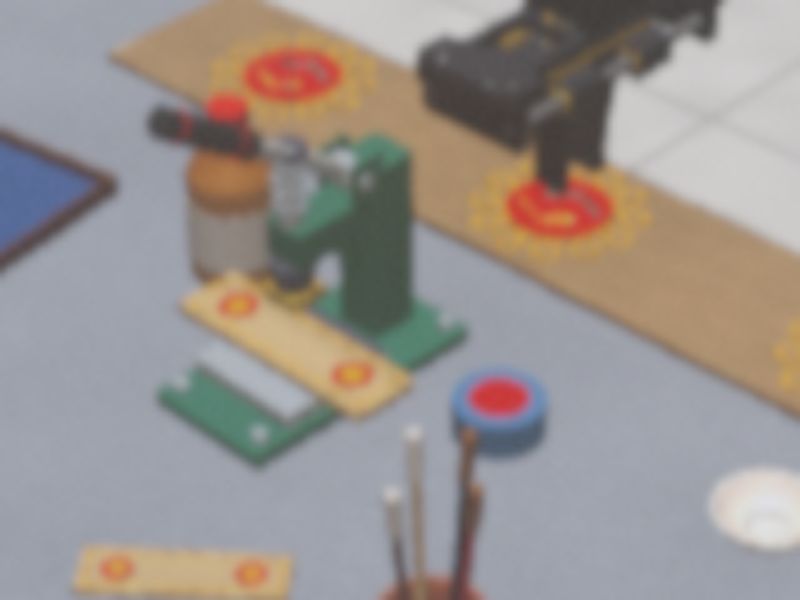

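```bash
python3 - <<'E'
from h import *
Z=lambda u,v:(200+(u+.5)/5-.5,140+(v+.5)/5-.5)
for n,p,z in(('L back',(181,263),.04),('L front',(178,336),.04),('R back',(395,267),.04),('front r',(375,343),.04),('fence L front top',(248,259),.038),('bed Lfront',(246,372),.03),('bed left',(247,345),.03)):
    print(n,np.round(ray('top',Z(*p),z)[:2],4))
S=lambda u,v:(210+(u+.5)/5-.5,150+(v+.5)/5-.5)
print(fitrect('side',[S(235,272),S(181,303),S(357,417),S(412,380)],[(.028,.095,.04),(-.028,.095,.04),(-.028,-.095,.04),(.028,-.095,.04)]))
E
```

```text
L back [0.5918 0.0968]
L front [0.5393 0.0973]
R back [ 0.5924 -0.0564]
front r [ 0.5374 -0.0434]
fence L front top [0.5961 0.0491]
bed Lfront [0.5154 0.0488]
bed left [0.5349 0.0487]
(array([ 0.5624,  0.0011, -0.0365]), array([[ 0.5,  0.1],
       [-1. ,  1.3],
       [ 0.5,  0.6],
       [-0. , -2. ]]))
```

The plaque is in place: centre about (0.564, 0.001), tilted the same as the press, long edge at the fence, 47 mm overhanging at the left against the expected 45 mm. Now the lever, with fingers closed.

Emit:
{"fn": "move_arm", "kwargs": {
  "series": [
    [[0,0,0,-0.1,0.3,0.15,0],[0,0,0,-0.15,0.6,0.15,0],[0,0,0,-0.15,0.7,0,0],[0,0,0,-0.15,0.7,0,0],[0,0,0,-0.15,0.7,0,0],[0,0,0,-0.15,0.7,0,0],[0,0,0,-0.1,0.6,0,0],[0,0,0,0,0.2,0,0],[0,0,0,0,0,0,0],[0,0,0,0,0,0,0]]
  ]
}}

```text
time_s: 16.88
tcp_pos: [0.4733, 0.0182, 0.404]
ee_rot: [[-0.0, -1.0, 0.001], [-0.001, 0.001, 1.0], [-1.0, 0.0, -0.001]]
wrist_force: [-0.1, 0.2, 0.6]
gripper_width: 0.006
```

```bash
python3 look.py 11
```

```text
16.975 [0.4735 0.0179 0.4038] [[-0.0006, -1.0, 0.0017], [-0.0007, 0.0017, 1.0], [-1.0, 0.0006, -0.0007]] [0.3 0.3 0.1] 0.004425341918288608
```

View pics/zs11.png

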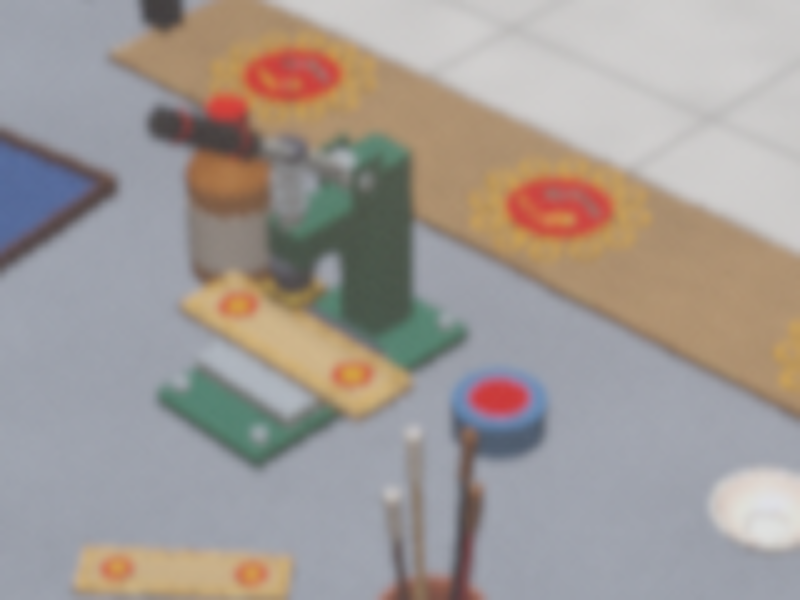

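```bash
python3 - <<'E'
from h import *
d=np.load('/tmp/side_d.npy');P,u,v=world('side',d)
s=(P[:,0]>.43)&(P[:,0]<.62)&(abs(P[:,1])<.03)&(P[:,2]>.17)&(P[:,2]<.32)
q=P[s]
for lo in np.arange(.43,.6,.02):
    k=q[(q[:,0]>lo)&(q[:,0]<lo+.02)]
    if len(k)>2: print(round(lo,2),len(k),np.round(np.percentile(k[:,1],[5,50,95]),3),np.round(np.percentile(k[:,2],[5,50,95]),3))
P,u,v=world('top',np.load('/tmp/top_d.npy'))
m=np.load('/tmp/m_lever_0.npy')
E
```

```text
0.43 6 [-0.01   0.001  0.006] [0.269 0.276 0.289]
0.45 54 [-0.011 -0.003  0.012] [0.262 0.275 0.285]
0.47 36 [-0.009 -0.006  0.001] [0.247 0.263 0.276]
0.49 36 [-0.014 -0.007 -0.   ] [0.232 0.248 0.26 ]
0.51 27 [-0.012 -0.007 -0.001] [0.222 0.234 0.246]
0.53 23 [-0.011 -0.008 -0.002] [0.19  0.219 0.233]
0.55 69 [-0.015 -0.006  0.01 ] [0.174 0.194 0.214]
0.57 28 [-0.012 -0.007  0.01 ] [0.174 0.192 0.21 ]
0.59 19 [-0.019 -0.009  0.014] [0.173 0.178 0.186]
```

Emit:
{"fn": "move_arm", "kwargs": {
  "series": [
    [[0,0,0,0.03,-0.28,-0.3,0],[0,0,0,0,0,-0.4,0],[0,0,0,0,0,0,0],[0,0,0,0,0,0,0]]
  ]
}}

```text
time_s: 17.48
tcp_pos: [0.4763, -0.0024, 0.3619]
ee_rot: [[0.001, -1.0, 0.007], [-0.001, 0.007, 1.0], [-1.0, -0.001, -0.001]]
wrist_force: [0.7, -0.2, -0.6]
gripper_width: 0.004
```

Emit:
{"fn": "move_arm", "kwargs": {
  "series": [
    [[0,0,0,0.02,0.05,-0.3,0],[0,0,0,-0.07,0,-0.17,0],[0,0,0,-0.09,0,-0.18,0],[0,0,0,-0.09,0,-0.18,0],[0,0,0,-0.06,0,-0.2,0],[0,0,0,-0.05,0,-0.2,0],[0,0,0,-0.04,0,-0.2,0],[0,0,0,0,0,0,0]]
  ]
}}

```text
time_s: 18.48
tcp_pos: [0.4534, 0.0005, 0.2769]
ee_rot: [[0.01, -1.0, 0.006], [-0.0, 0.006, 1.0], [-1.0, -0.01, -0.0]]
wrist_force: [-1.4, 0.4, 4.6]
gripper_width: 0.003
```

```bash
python3 look.py 12
```

```text
18.575 [0.4537 0.0005 0.2778] [[0.0108, -0.9999, 0.0064], [-0.0004, 0.0064, 1.0], [-0.9999, -0.0108, -0.0003]] [-0.4  0.3  3.5] 0.006188742345481848
```

View pics/zs12.png

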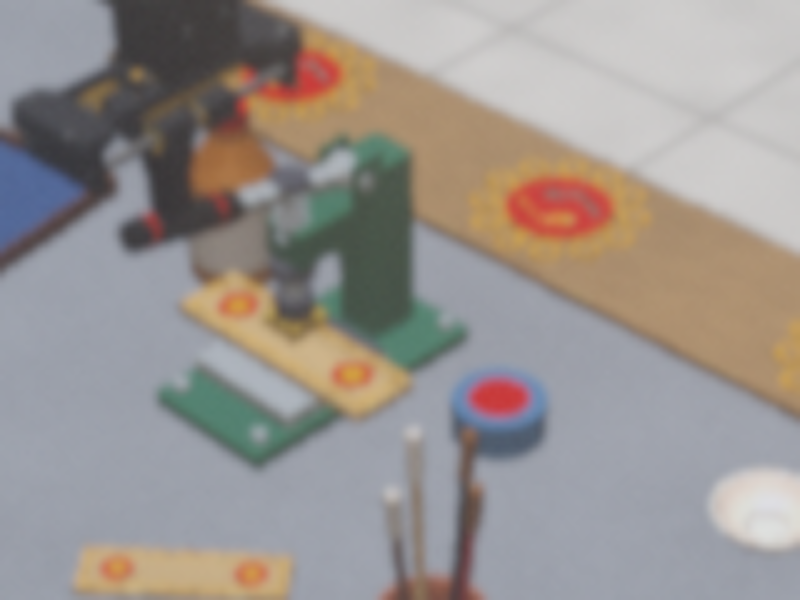

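The fingers are on the middle of the grip, the die is coming down on the plaque's middle, and the plaque hasn't shifted. I'll push on to the stop.

Emit:
{"fn": "move_arm", "kwargs": {
  "series": [
    [[0,0,0,-0.04,0,-0.2,0],[0,0,0,-0.03,0,-0.22,0],[0,0,0,0,0,-0.22,0],[0,0,0,0,0,-0.22,0],[0,0,0,0,0,-0.15,0]]
  ]
}}

```text
time_s: 19.2
tcp_pos: [0.4498, 0.0005, 0.2219]
ee_rot: [[0.011, -1.0, 0.003], [-0.003, 0.003, 1.0], [-1.0, -0.011, -0.003]]
wrist_force: [-29.3, 10.9, 74.8]
gripper_width: 0.006
```

Emit:
{"fn": "move_arm", "kwargs": {
  "series": [
    [[0,0,0,0,0,0.03,0],[0,0,0,0,0,0,0]]
  ]
}}

```text
time_s: 19.45
tcp_pos: [0.4492, 0.0008, 0.2281]
ee_rot: [[0.013, -1.0, 0.0], [-0.003, 0.0, 1.0], [-1.0, -0.013, -0.003]]
wrist_force: [-4.4, 1.1, 9.9]
gripper_width: 0.003
```

```bash
python3 look.py 13
```

```text
19.55 [0.4493 0.0007 0.2277] [[0.0125, -0.9999, 0.0006], [-0.0036, 0.0005, 1.0], [-0.9999, -0.0125, -0.0036]] [-4.7  1.5 10.8] 0.0033359793767318443
```

View pics/zs13.png

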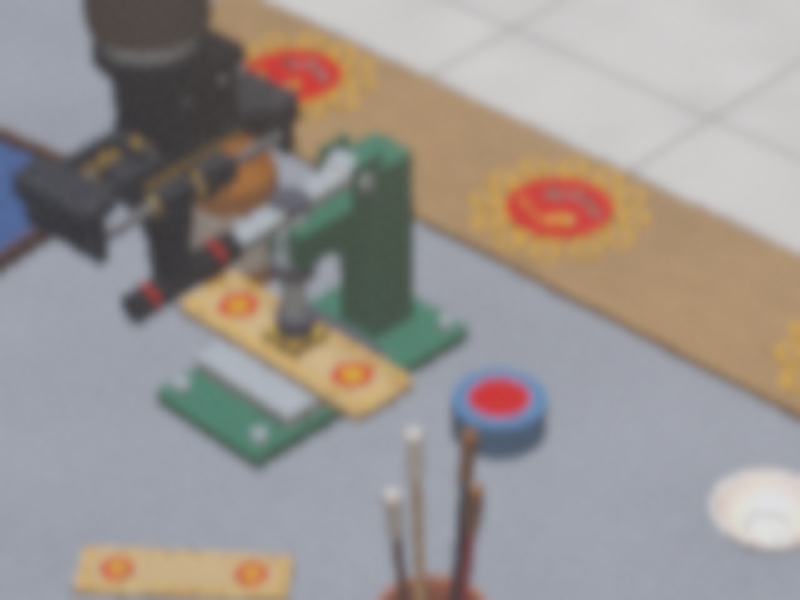

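Emit:
{"fn": "move_arm", "kwargs": {
  "series": [
    [[0,0,0,0,0,-0.12,0]]
  ]
}}

```text
time_s: 19.68
tcp_pos: [0.4495, 0.0007, 0.2238]
ee_rot: [[0.013, -1.0, -0.001], [-0.005, -0.002, 1.0], [-1.0, -0.013, -0.005]]
wrist_force: [-18.9, 5.8, 49.2]
gripper_width: 0.005
```

```bash
python3 look.py 14
```

```text
19.775 [0.4495 0.0008 0.2247] [[0.0134, -0.9999, -0.0018], [-0.0052, -0.0019, 1.0], [-0.9999, -0.0134, -0.0052]] [-15.5   3.8  35.4] 0.00011986368548168727
```

View pics/zs14.png

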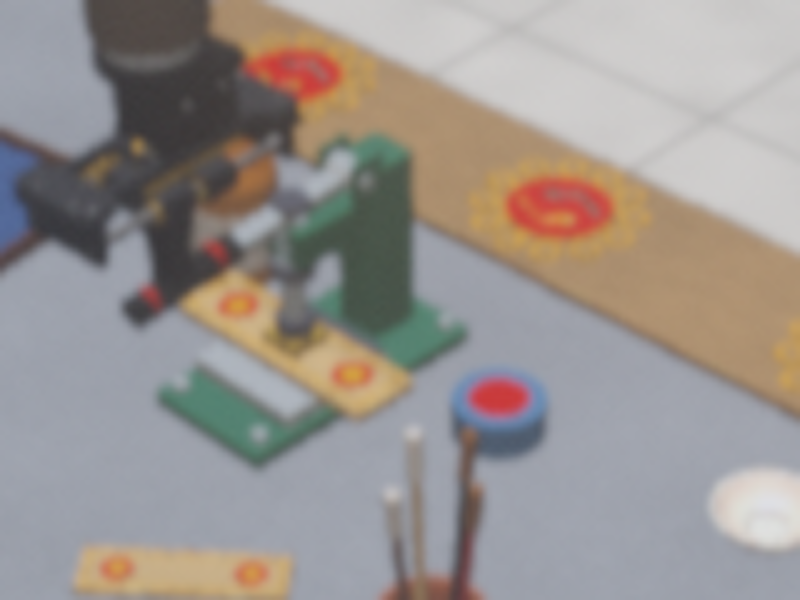

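The lever is at its stop: 49 to 35 N held for over 0.1 s, die down on the plaque's middle. I'll let it spring back by following it up.

Emit:
{"fn": "move_arm", "kwargs": {
  "series": [
    [[0,0,0,0,0,0.2,0],[0,0,0,0.02,0,0.3,0],[0,0,0,0.06,0,0.3,0],[0,0,0,0.08,0,0.3,0],[0,0,0,0.1,0,0.3,0],[0,0,0,0.12,0,0.3,0],[0,0,0,0.1,0,0.3,0],[0,0,0,0,-0.2,0.4,0],[0,0,0,0,-0.5,0.4,0],[0,0,0,0.2,-0.7,0.2,0],[0,0,0,0.3,-0.7,0,0.5],[0,0,0,0.3,-0.6,0,0.9],[0,0,0,0.3,-0.4,0,0.9],[0,0,0,0,0,0,0.9]]
  ]
}}

```text
time_s: 21.52
tcp_pos: [0.5549, -0.1907, 0.3973]
ee_rot: [[0.022, -1.0, -0.005], [-0.005, -0.005, 1.0], [-1.0, -0.022, -0.005]]
wrist_force: [0.1, 1.1, -0.6]
gripper_width: 0.376
```

```bash
python3 look.py 15
```

```text
21.625 [ 0.5539 -0.1893  0.3982] [[0.022, -0.9997, -0.0065], [-0.0047, -0.0066, 1.0], [-0.9997, -0.0219, -0.0049]] [-0.4  0.4  0.3] 0.4640419419112612
```

View pics/zs15.png

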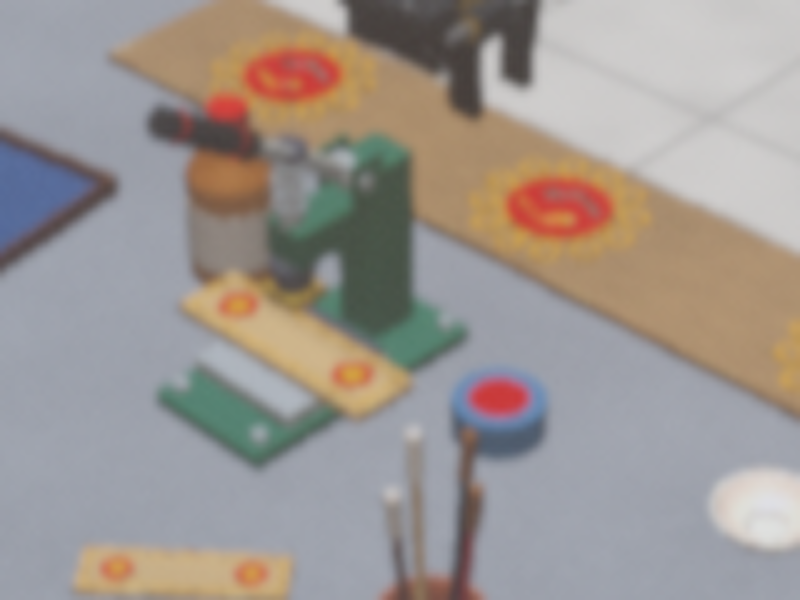

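View pics/zt15.png

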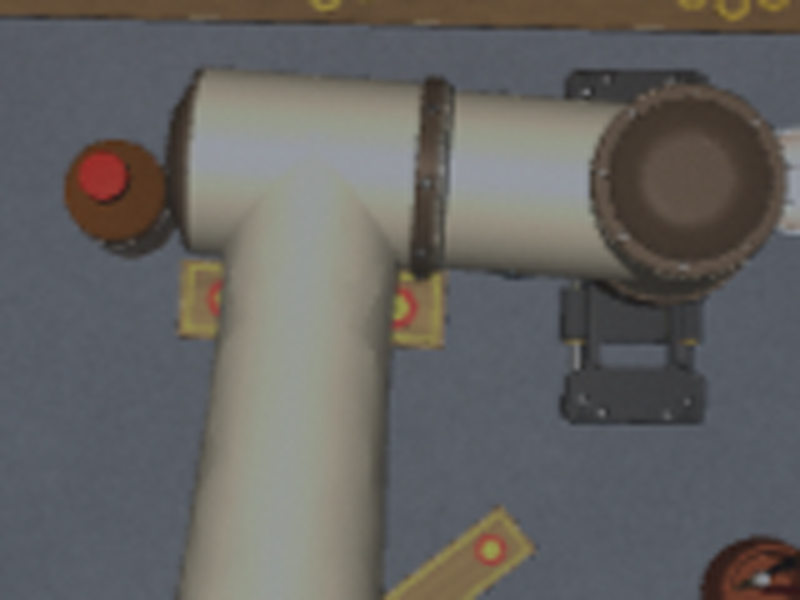

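The lever is back home and the plaque is in place, with roundels at side-crop (238,305) and (352,374) as before. Now I'll re-grip the right end.

Emit:
{"fn": "move_arm", "kwargs": {
  "series": [
    [[0.03,0.15,-0.19,0.13,0.4,-0.2,0.9],[0,0,0,0,0.6,-0.4,0.9],[0,0,0,0,0.5,-0.6,0.9],[0,0,0,0,0.15,-0.7,0.9],[0,0,0,0,0,-0.7,0.9],[0,0,0,0,0,-0.6,0.9],[0,0,0,0,0,-0.3,0.9],[0,0,0,0,0,0,0.9],[0,0,0,0,0,0,0.9]]
  ]
}}

```text
time_s: 22.75
tcp_pos: [0.5584, -0.0798, 0.1848]
ee_rot: [[0.011, -1.0, 0.009], [-0.0, 0.009, 1.0], [-1.0, -0.011, -0.0]]
wrist_force: [0.1, 0.9, -0.0]
gripper_width: 0.904
```

Emit:
{"fn": "move_arm", "kwargs": {
  "series": [
    [[0,0.08,0.06,0.07,0.02,-0.4,0.9],[0,0,0,0,0,-0.5,0.9],[0,0,0,0,0,-0.25,0.9],[0,0,0,0,0,0,0.9],[0,0,0,0,0,0,0.9]]
  ]
}}

```text
time_s: 23.38
tcp_pos: [0.5651, -0.0779, 0.1157]
ee_rot: [[0.007, -1.0, -0.001], [0.0, -0.001, 1.0], [-1.0, -0.007, 0.0]]
wrist_force: [0.2, 0.6, -0.5]
gripper_width: 0.901
```

Emit:
{"fn": "move_arm", "kwargs": {
  "series": [
    [[0,0.04,-0.14,-0.03,0,-0.12,0.9],[0,0,0,0,0,-0.06,0.9],[0,0,0,0,0,0,0.9]]
  ]
}}

```text
time_s: 23.75
tcp_pos: [0.5641, -0.0778, 0.1059]
ee_rot: [[0.004, -1.0, 0.02], [0.001, 0.02, 1.0], [-1.0, -0.004, 0.001]]
wrist_force: [-0.4, 0.1, -0.2]
gripper_width: 0.9
```

```bash
python3 look.py 16
```

```text
23.85 [ 0.5642 -0.0778  0.1061] [[0.0046, -0.9998, 0.0197], [0.0006, 0.0197, 0.9998], [-1.0, -0.0046, 0.0007]] [ 1.3  0.4 -0.4] 0.9035439029947324
```

View pics/zs16.png

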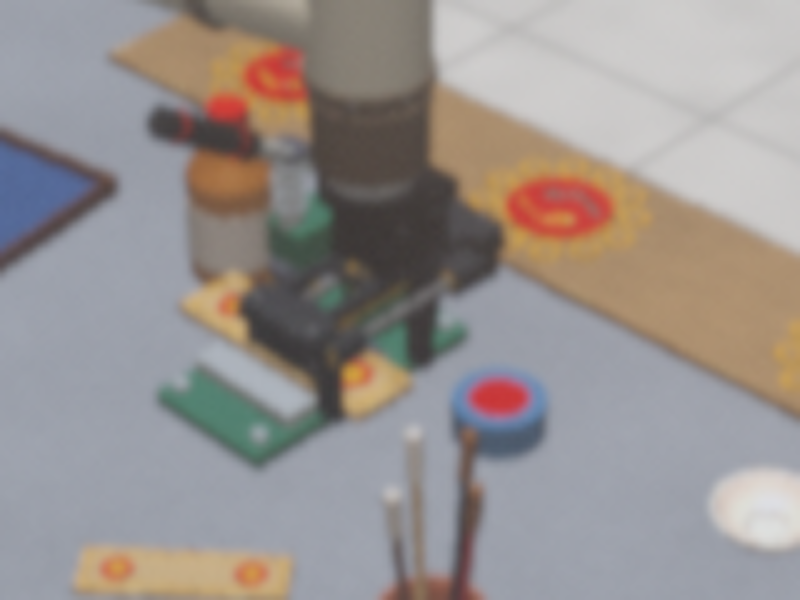

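Emit:
{"fn": "move_arm", "kwargs": {
  "series": [
    [[0,0,0,-0.02,0,-0.04,0.9],[0,0,0,0,0,0,0.7],[0,0,0,0,0,0,0],[0,0,0,0,0,0,0],[0,0,0,0,0,0,0],[0,0,0,0,0,0,0]]
  ]
}}

```text
time_s: 24.6
tcp_pos: [0.5611, -0.0782, 0.1036]
ee_rot: [[0.0, -1.0, 0.02], [0.0, 0.02, 1.0], [-1.0, -0.0, 0.0]]
wrist_force: [-1.2, -0.1, 1.2]
gripper_width: 0.639
```

```bash
python3 - <<'E'
from h import *
p=cv2.imread('pics/t2.png');cv2.imwrite('pics/z10.png',cv2.resize(p[165:260,130:210],(640,760),interpolation=cv2.INTER_CUBIC)[:600])
cv2.imwrite('pics/z10.png',cv2.resize(p[165:260,130:210],(480,570),interpolation=cv2.INTER_CUBIC))
E
```

```text
(no output)
```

View pics/z10.png

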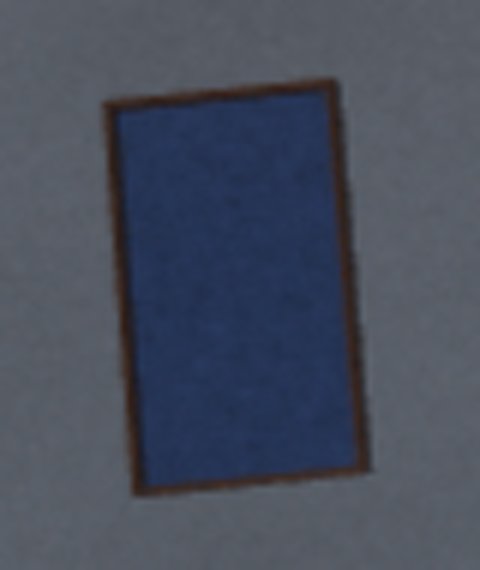

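The tray shows at crop corners (104,103), (337,79), (371,471) and (135,495). I'll fit it, then lift and leave to the right.

```bash
python3 - <<'E'
from h import *
Z=lambda u,v:(130+(u+.5)/6-.5,165+(v+.5)/6-.5)
print(fitrect('top',[Z(104,103),Z(337,79),Z(371,471),Z(135,495)],[(.12,.07,.018),(.12,-.07,.018),(-.12,-.07,.018),(-.12,.07,.018)]))
E
```

```text
(array([0.5164, 0.3379, 0.1275]), array([[ 1. , -0.7],
       [ 0.9,  0.7],
       [-0.7,  0.7],
       [-1.1, -0.7]]))
```

Emit:
{"fn": "move_arm", "kwargs": {
  "series": [
    [[0,0,0,-0.06,0,0.1,0],[0,0,0,-0.06,0,0.15,0],[0,0,0,-0.03,0,0.12,0],[0,0,0,0,0,0,0],[0,0,0,0,0,0,0]]
  ]
}}

```text
time_s: 25.22
tcp_pos: [0.5528, -0.0779, 0.1281]
ee_rot: [[0.005, -1.0, 0.02], [0.001, 0.02, 1.0], [-1.0, -0.005, 0.001]]
wrist_force: [-0.3, -0.1, -0.3]
gripper_width: 0.636
```

```bash
python3 look.py 17
```

```text
25.325 [ 0.5528 -0.0779  0.1279] [[0.0041, -0.9998, 0.0196], [0.0005, 0.0196, 0.9998], [-1.0, -0.0041, 0.0006]] [ 0.3  0.5 -0.8] 0.6364089220834418
```

View pics/zs17.png

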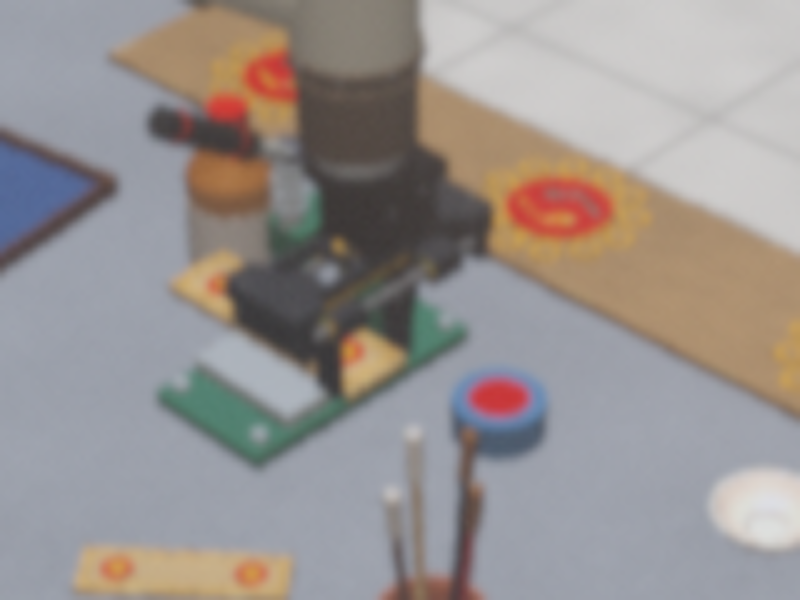

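Emit:
{"fn": "move_arm", "kwargs": {
  "series": [
    [[0,0,0,0,-0.2,0,0],[0,0,0,0,-0.4,0,0],[0,0,0,0,-0.5,0,0],[0,0,0,0,-0.5,0,0],[0,0,0,0,-0.5,0,0],[0,0,0,0,-0.5,0,0],[0,0,0,0,-0.5,0.1,0],[0,0,0,0,-0.3,0.3,0],[0,0,0,0,-0.1,0.6,0],[0,0,0,0,0,0.8,0],[0,0,0,0,0,0.8,0],[0,0,0,0,0,0.8,0],[0,0,0,0,0,0.8,0],[0,0,0,0,0,0.8,0],[0,0,0,0,0,0.5,0],[0,0,0,0,0,0,0],[0,0,0,0,0,0,0]]
  ]
}}

```text
time_s: 27.45
tcp_pos: [0.5441, -0.306, 0.4594]
ee_rot: [[-0.011, -1.0, 0.029], [0.004, 0.028, 1.0], [-1.0, 0.011, 0.004]]
wrist_force: [-0.5, 0.2, -1.0]
gripper_width: 0.638
```

Emit:
{"fn": "move_arm", "kwargs": {
  "series": [
    [[0,0,0.3,0.02,0.3,0,0],[0,0,0.7,0.05,0.6,0,0],[0,0,0.8,0.05,0.68,0,0],[0,0,0.8,0.05,0.68,0,0],[0,0,0.8,0.05,0.68,0,0],[0,0,0.8,0.05,0.68,0,0],[0,0,0.8,0.05,0.68,0,0],[0,0,0.8,0.05,0.68,0,0],[0,0,0.8,0.05,0.68,0,0],[0,0,0.8,0.05,0.68,0,0],[0,0,0.8,0.05,0.68,0,0],[0,0,0.8,0.05,0.68,0,0],[0,0,0.8,0.05,0.68,0,0],[0,0,0.8,0.05,0.68,0,0],[0,0,0.8,0.05,0.68,0,0],[0,0,0.6,0.05,0.5,0,0],[0,0,0.3,0,0.3,0,0],[0,0,0,0,0,0,0],[0,0,0,0,0,0,0]]
  ]
}}

```text
time_s: 29.82
tcp_pos: [0.5776, 0.3585, 0.4295]
ee_rot: [[-0.03, 0.205, -0.978], [-0.054, -0.978, -0.203], [-0.998, 0.047, 0.04]]
wrist_force: [0.6, -0.6, -1.3]
gripper_width: 0.637
```

```bash
python3 look.py 18
```

```text
29.925 [0.5778 0.3582 0.4298] [[-0.0296, 0.2042, -0.9785], [-0.0532, -0.9778, -0.2025], [-0.9981, 0.046, 0.0398]] [-0.1  0.4 -0.8] 0.6392823227813932
```

View pics/s18.png

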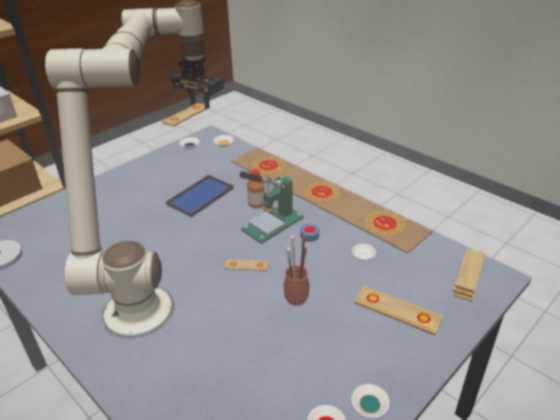

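Emit:
{"fn": "move_arm", "kwargs": {
  "series": [
    [[0.19,-0.11,-0.28,0.14,-0.08,-0.3,0],[0.19,-0.1,-0.28,0.14,-0.09,-0.5,0],[0,0,0,0,0,-0.7,0],[0,0,0,0,0,-0.7,0],[0,0,0,0,0,-0.7,0],[0,0,0,0,0,-0.7,0],[0,0,0,0,0,-0.5,0],[0,0,0,0,0,-0.2,0],[0,0,0,0,0,0,0],[0,0,0,0,0,0,0]]
  ]
}}

```text
time_s: 31.18
tcp_pos: [0.5978, 0.3375, 0.1752]
ee_rot: [[0.012, 0.111, -0.994], [0.012, -0.994, -0.11], [-1.0, -0.01, -0.014]]
wrist_force: [0.0, -0.6, 0.1]
gripper_width: 0.637
```

```bash
python3 look.py 19; python3 - <<'E'
import cv2
p=cv2.imread('pics/t19.png');cv2.imwrite('pics/z19.png',cv2.resize(p[150:270,120:280],(800,600),interpolation=cv2.INTER_CUBIC))
p=cv2.imread('pics/s19.png');cv2.imwrite('pics/y19.png',cv2.resize(p[110:230,150:310],(800,600),interpolation=cv2.INTER_CUBIC))
E
```

```text
31.275 [0.5977 0.3376 0.1753] [[0.0125, 0.1107, -0.9938], [0.0122, -0.9938, -0.1105], [-0.9998, -0.0108, -0.0138]] [-0.2  0.7 -1.1] 0.638427659437391
```

View pics/y19.png

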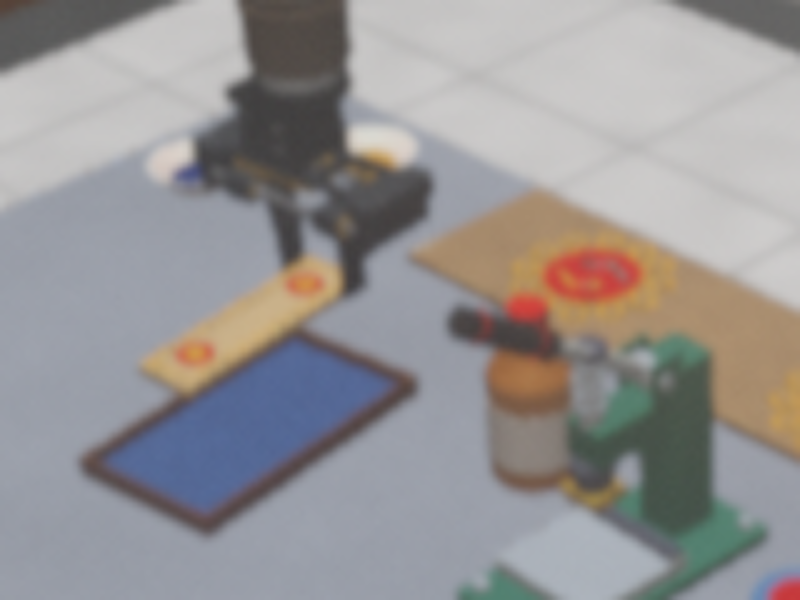

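View pics/z19.png

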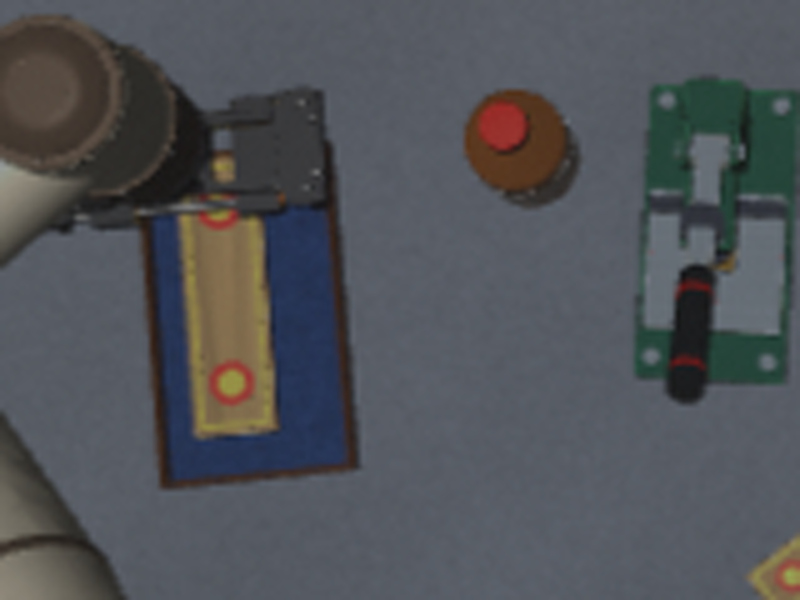

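Emit:
{"fn": "move_arm", "kwargs": {
  "series": [
    [[-0.09,0.09,0.12,-0.05,0.16,-0.3,0],[0,0,0,0,0,-0.5,0],[0,0,0,0,0,-0.4,0],[0,0,0,0,0,-0.15,0],[0,0,0,0,0,0,0],[0,0,0,0,0,0,0]]
  ]
}}

```text
time_s: 32.02
tcp_pos: [0.5944, 0.3512, 0.0924]
ee_rot: [[0.002, 0.132, -0.991], [0.002, -0.991, -0.132], [-1.0, -0.001, -0.002]]
wrist_force: [-0.7, -0.1, -0.0]
gripper_width: 0.639
```

Emit:
{"fn": "move_arm", "kwargs": {
  "series": [
    [[0,0,0,0,-0.04,-0.12,0],[0,0,0,0,0,-0.08,0],[0,0,0,0,0,-0.04,0],[0,0,0,0,0,0,0]]
  ]
}}

```text
time_s: 32.52
tcp_pos: [0.5952, 0.3491, 0.0791]
ee_rot: [[0.005, 0.132, -0.991], [0.004, -0.991, -0.132], [-1.0, -0.003, -0.005]]
wrist_force: [-0.9, 0.7, 0.5]
gripper_width: 0.635
```

```bash
python3 look.py 20; python3 - <<'E'
import cv2
p=cv2.imread('pics/s20.png');cv2.imwrite('pics/y20.png',cv2.resize(p[110:230,150:310],(800,600),interpolation=cv2.INTER_CUBIC))
E
```

```text
32.625 [0.5952 0.3492 0.0794] [[0.0049, 0.1324, -0.9912], [0.0041, -0.9912, -0.1323], [-1.0, -0.0034, -0.0054]] [-0.6  0.2 -0.4] 0.6372751766904676
```

View pics/y20.png

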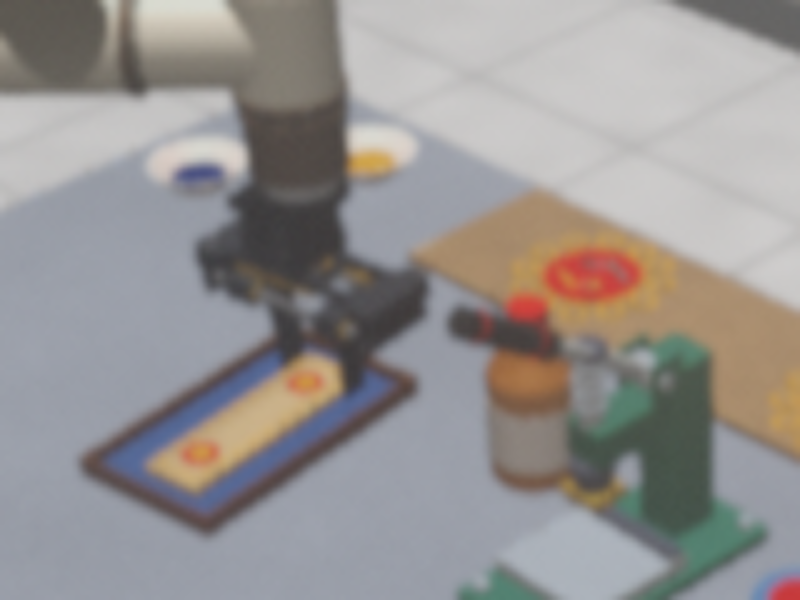

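Emit:
{"fn": "move_arm", "kwargs": {
  "series": [
    [[0,0,0,0,0,-0.04,0],[0,0,0,0,0,0,0],[0,0,0,0,0,0,0.7],[0,0,0,0,0,0,0.85],[0,0,0,0,0,0,0.85],[0,0,0,0,0,0,0.85],[0,0,0,0,0,0.2,0.85],[0,0,0,0,0,0.5,0.85],[0,0,0,0,0,0.7,0.85],[0,0,0,0,0,0.7,0.85],[0,0,0,-0.2,0.4,0.7,0.85],[0,0,0,-0.2,0.7,0.4,0.85],[0,0,0,-0.2,0.7,0,0.85],[0,0,0,0,0,0,0.85],[0,0,0,0,0,0,0.85]]
  ]
}}

```text
time_s: 34.5
tcp_pos: [0.5582, 0.4584, 0.286]
ee_rot: [[0.012, 0.132, -0.991], [0.01, -0.991, -0.132], [-1.0, -0.009, -0.013]]
wrist_force: [0.0, 0.1, -0.7]
gripper_width: 0.85
```

```bash
python3 look.py 21; python3 - <<'E'
import cv2
p=cv2.imread('pics/t21.png');cv2.imwrite('pics/z21.png',cv2.resize(p[150:270,120:280],(800,600),interpolation=cv2.INTER_CUBIC))
from h import *
d=np.load('/tmp/side_d.npy');res=spotter.trace('side','plaque')
for q in res:
    P,u,v=world('side',d,q['mask'])
    if abs(np.median(P[:,1])-.338)<.06:
        R=cv2.minAreaRect(P[:,:2].astype(np.float32));print(q['conf'],np.round(np.median(P,0),4),np.round(R[0],4),np.round(R[1],3),R[2],np.linalg.lstsq(np.c_[P[:,:2],np.ones(len(P))],P[:,2],rcond=None)[0])
E
```

```text
34.6 [0.5584 0.4579 0.2854] [[0.0114, 0.1309, -0.9913], [0.0097, -0.9914, -0.1308], [-0.9999, -0.0081, -0.0126]] [-0.3  0.2  0.1] 0.8504346408345949
0.61 [0.5099 0.3321 0.0175] [0.513  0.3346] [0.192 0.064] 10.83205795288086 [-0.00165534 -0.0160251   0.02368975]
```

View pics/s21.png

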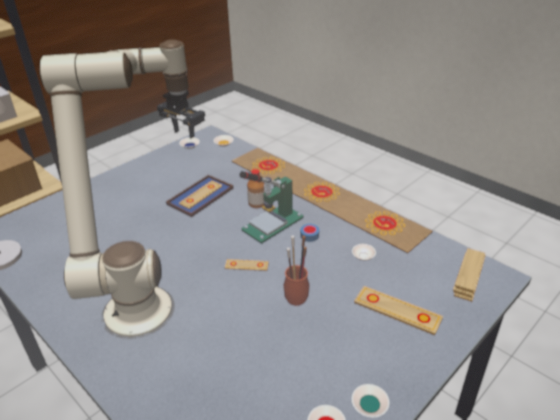

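View pics/z21.png

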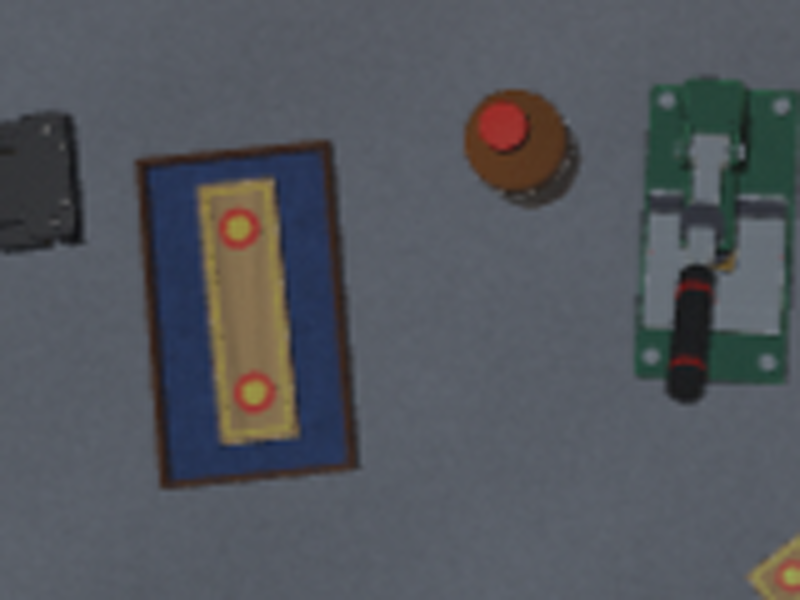

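The plaque lies flat and centred in the tray, face up. The lever is home, the bystanders have not moved and the arm touches nothing. Handing in.

```bash
python3 -c "
from station import r
print(r.finish_job())"
```

```text
the job is handed in; nothing more can be done
None
```

The plaque is stamped and lies flat, face up, in the tray. I handed the job in at about 34.6 s of the 72 s; it gave no verdict.

**What I did:** I gripped the middle-sized plaque by its dish end and slid it onto the bed from the right. I pushed it to the fence, where contact showed as about -6 N at the predicted x, and released it. With closed fingers I pressed the lever to its stop and followed it back home. Then I took the plaque out to the right, carried it over the press and laid it in the tray.

**Last checks:**
- **On the bed:** it sat within about 3 mm of centre and within about 0.02 rad of square. One side-camera fit put the yaw about 0.016 rad further off, still inside the 0.06 rad limit.
- **At the stop:** the wrist read 35–75 N, and the die was down on the plaque's middle. The peak was higher than needed, but under the 120 N wrist limit.
- **In the tray:** the side camera put its centre about 5 mm from the tray's, top at z ≈ 0.0175 m (0.015 m expected), slope under 0.02. Its yaw differed from the tray's by about 3.5°, which isn't judged.
- **The rest:** by eye, the lever was home and the pot, dish, bottle and tin had not visibly moved. The gripper was clear of everything.

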